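# Snap the retaining clip onto the pivot shaft with the fork tool

### The job

Fit the steel retaining clip to the pivot: lift it by its orange tab and lay it flat on the blue arm in front of the shaft, mouth towards the shaft. Then take the fork tool from its leaning cradle and, reaching in at a slant under the clear guard, push the back of the clip with the two prongs until it snaps fully home in the shaft groove; do not push it on with the fingers. Finally lay the fork back in its cradle and leave the jar, bottle and tape roll alone.

Things in the scene. Friction and masses are not known exactly. Their poses are not given: they have to be found in the camera images.
- bracket: Fixed pivot bracket: blue flat arm on a grey base, steel shaft, grey column behind, clear guard above. Rigid. Origin on the bench under the shaft axis; x runs from the arm's free front end to the shaft and on to the column, z up. Arm: flat top at z 45 mm, from x -150 mm to the shaft, y +-40 mm. Column: x 50 to 70 mm.
- groove (a point): Point on the shaft axis level with the arm's top (bracket z 45 mm). The shaft's groove, 30 mm in diameter, goes from here to 13 mm above, under a steel head of 44 mm diameter that ends 23 mm above (a stud on it 29 mm).
- guard_edge (a point): Lowest front point of the guard's yellow front rod (bracket x -64, y 0, z 119 mm). The clear plate goes from there back to the column, z 119 to 127 mm, y +-49 mm. A tool that pushes the clip home from the front must lean back, top towards bracket -x, some 22 degrees or more from vertical.
- clip: Loose split clip of spring steel, 76 mm long, 58 wide, 10 thick, 0.09 kg, lying flat. Origin on its underside at the bore's centre; x points out of the open mouth, z up. Solid back x -50 to -17.5 mm, two sprung arms to x 26 mm. Home: origin at groove (1 to 2 mm of play), x along bracket x, flat on the arm under the shaft head.
- clip_lips (a point): Middle between the clip's lips (clip x 12 mm). The lips, 23 mm apart, must spread over the 30 mm shaft: they meet it when the clip's origin is about 24 mm short of the groove, the push peaks at about 6 N, and from about 12 mm short they help to pull the clip home. The flared mouth centres itself if up to about 5 mm off.
- clip_tab (a point): Grasp point on the clip's orange upright tab, 30 mm above the clip's underside. Tab: 12 mm thick across the clip's y, 20 mm along its x (clip x -50 to -30 mm), top 42 mm above the underside.
- clip_back (a point): Middle of the clip's straight, vertical back face (clip x -50 mm, 52 mm wide, 10 mm high), 5 mm above its underside: the prongs press here, one on either side of the middle.
- fork: Loose fork tool, 146 mm long, 0.12 kg. Origin midway between the ends of the two rounded prong tips; z runs from there up the tool to the handle's end. Steel prongs: 8 mm diameter, axes at x 0, y +-15 mm, z 0 to 50. Crossbar: 42 mm wide in y, z 47 to 61, x -4 to 10. Green handle: z 64 to 146, 22 mm across y, x -4 to 14.
- fork_grip (a point): Place to grip the fork: on the handle's centre line, 112 mm from the tips (fork x 5, z 112 mm); grip across y (22 mm). The handle goes on 34 mm above this point; in the cradle it is free for 28 mm below it.
- cradle: Fixed wooden cradle; origin on the bench amid its foot, z up. The fork lies on its sloping board, tips down on a foot stop, handle leaning 0.55 rad (32 degrees) from vertical towards cradle -x, fork y along cradle y. The board ends 84 mm from the tips; cheeks 52 mm apart flank the lowest 60 mm. Let go a few mm above the stop, the fork slides down to it.
- cradle_seat (a point): Where the fork's origin (between the prong tips) rests when the fork is in its cradle: cradle x 45 mm, 26 mm above the bench.
- jar_washers: Grey washer jar with a light lid, 63 mm diameter, 76 mm high, origin under its centre; a bystander.
- oil_bottle: Red bottle with a white nozzle, 53 mm diameter, 160 mm high, origin under its centre; a bystander.
- masking_tape: Roll of masking tape, 70 mm diameter, 25 mm high, origin under its centre; a bystander.

How it is judged:
By the outcome, as a careful person would: the job done as asked, in the order asked, and still so for the second after the job is handed in, with the robot touching nothing.
It also fails if it takes over 64 s, if anything falls off the work surface, if the arm or the gripper's body presses on something with over 40 N, if the wrist force passes 120 N, or if a joint passes its speed limit or range.

### The arm

A 6-joint arm with a two-finger parallel gripper is mounted at the origin on a cart in front of the work surface, level with it; the furniture and walls round the work are solid. World frame = base frame: x ahead of the robot, y to its left, z up, the work surface at z = 0. Lengths are in mm, angles in rad, forces in N, time in s.
With the tool pointing down it reaches from about 350 to 875 mm from the base axis. Payload 4.2 kg.
Tool frame: the origin (TCP) lies midway between the tips of the shut fingers; the grasp point (between the pads) lies 19 mm behind it; z points along the fingers, y is the direction in which the jaws open and shut (so a half turn about z gives the same grasp; the last joint's range is limited). The gripper opens to 85 mm and grips with 20 to 120 N. Pads are 22 mm wide; open, the fingers measure 114 mm over their backs; the gripper's body (76 mm by 85 mm) begins 54 mm behind the grasp point. The pads swing forward as they close: fully open they stand 13 mm farther back than shut.
Start: joints at [-1.031, 0.385, 0.008, 0, -1.194, -0.259], TCP at [173.219, -600.495, 205.712] pointing down, gripper open.
Joint ranges: [-3.14, 3.14], [-1.21, 2.06], [-1.07, 1.41], [-3.16, 2.05], [-2.99, -0.16], [-3.1, 3.1]. Speed limits (rad/s): [2.79, 2.79, 3.14, 3.14, 3.14, 3.14].

### API

Orientations are given as a unit quaternion [x, y, z, w].
In Python, from bench import arm, eyes, nets gives the robot as it stands.
- The arm moves only by the tool jog_arm, never from a script. Its argument "rows" is a list of rows, each a list of 3 entries, a list of its own where there are three numbers: the shift along the tool's x, y, z in cm, then the turn, a rotation vector about the tool's x, y, z in degrees, then the finger opening in cm, from 0 to 8.54. In form: [[[x, y, z], [ax, ay, az], jaw], ...]. A call has 1 to 10 rows; each row shifts and turns the commanded pose from where the row before left it, along the tool's axes as they then stand; what a row does not reach is not made up. A row lasts 1/8 s, in which the tool goes at most 62.5 mm and 10.7 degrees, less where a joint would pass 70% of its speed; a pose out of reach is approached as far as the arm can. A call with a gripper value outside its range is refused whole. The fingers move at their own pace and stop on an object; the grip force is fixed at half the most. Time passes only in rows, so rows that do not move let the fingers close. It gives the time, the measured TCP pose, the force and the opening at its end, in the units of the state.
- arm.read_state(): the state, without advancing time (a new reading comes with each control period).
- eyes.get_image(name): name is "side" or "top"; returns the picture (420x560x3 uint8, red, green, blue); there is no depth.
- eyes.camera_model(name): a dict with "K" (3x3 intrinsics, pixels), "rvec" (rotation vector, rad) and "tvec" (3), from world to camera coordinates, as OpenCV has them. Camera axes: x right, y down, z forward; pixel columns grow to the right and rows downward; lengths in mm; the calibration is good to about 2 mm. A picture is of the moment at which its call begins. camera_model takes no time and is no camera call.
- arm.job_done(): hands the job in, once; it reports no verdict.
Trained networks look in the newest picture that a camera, given by its name, has taken for a name from the list of things; names that differ only in an ending like _2 or _b are one class to them, and where a whole thing is asked for, a point or a joint stands for the part that bears it (a point fixed in the world has none). Each returns a list of dicts, best first, with "conf" (0 to 1); they miss things now and then, are a little off and sometimes report something else, mostly with a low value. They report only what shows in the picture. A call takes as long as a camera call.
- nets.boxes_of(camera, name): "position" ([column, row] as shares, 0 to 1, of the picture: columns of its width, rows of its height, amid what is visible of it).
The state is a dict: "clock": time; "joints": joint angles; "joint_vel": joint speeds; "joint_efforts": joint torques, N m; "position": TCP position; "ee_rot": TCP orientation; "contact_force": force on the tool from outside, world axes, zero at the start; "wrist_torque": the same for the moment, N m; "gripper_width": finger opening in mm.
Only numpy, scipy, OpenCV 4.12 (cv2) and the standard library are available. Lean on these libraries where they do the work, as an engineer would, in place of code of your own. Each camera call takes 0.05 s, during which the arm holds its last target.

## Working session

There is one attempt and no reset: what is moved stays moved. The work goes in short steps, Python scripts to look and compute and a tool call to move; the robot and the scene stay as the last step left them, time stands still between calls to the robot, and variables do not carry over. Pictures are saved under pics/ and viewed, and the job is handed in when it is done.

Besides the shell and the picture viewer there is one more tool, called after "Request:" by a JSON object that holds its "method" and its "body". jog_arm: Moves the arm, as the interface text tells. Its arguments: {"type":"object","properties":{"rows":{"type":"array","items":{"type":"array"}}},"required":["rows"]}

```bash
mkdir -p pics; ls
python3 - <<'E'
from bench import arm, eyes, nets
import cv2
for n in ("side","top"):
    im=eyes.get_image(n); cv2.imwrite(f"pics/{n}0.png",im[:,:,::-1])
    m=eyes.camera_model(n); print(n,m)
    for t in ["clip","clip_tab","clip_back","clip_lips","fork","fork_grip","cradle","cradle_seat","bracket","groove","guard_edge","jar_washers","oil_bottle","masking_tape"]:
        r=nets.boxes_of(n,t); print(t,[(round(d["position"][0]*560,1),round(d["position"][1]*420,1),round(d["conf"],2)) for d in r[:3]])
print(arm.read_state())
E
```

```text
pics
side {'K': array([[407.9496994 ,   0.        , 281.24219159],
       [  0.        , 407.9496994 , 210.05918557],
       [  0.        ,   0.        ,   1.        ]]), 'rvec': array([ 0.36793559, -2.52820311,  1.56973315]), 'tvec': array([543.09393271, 145.44473646, 900.69007866])}
clip [(315.4, 221.0, 0.62)]
clip_tab [(307.7, 223.9, 0.82)]
clip_back [(305.8, 223.6, 0.86)]
clip_lips [(312.2, 224.4, 0.84)]
fork [(290.9, 296.3, 0.62)]
fork_grip [(264.0, 234.2, 0.7), (294.1, 289.9, 0.69)]
cradle [(286.7, 314.6, 0.64)]
cradle_seat [(288.7, 313.1, 0.75)]
bracket [(264.4, 233.5, 0.57), (309.5, 221.9, 0.4), (291.8, 294.3, 0.34)]
groove [(269.4, 233.7, 0.73), (287.3, 315.6, 0.52)]
guard_edge [(262.5, 231.9, 0.62)]
jar_washers [(322.8, 264.1, 0.89)]
oil_bottle [(256.9, 177.3, 0.51), (292.8, 296.1, 0.35)]
masking_tape [(287.7, 315.1, 0.22)]
top {'K': array([[452.57961684,   0.        , 268.2391551 ],
       [  0.        , 452.57961684, 206.12613875],
       [  0.        ,   0.        ,   1.        ]]), 'rvec': array([ 2.11673164, -2.11708875,  0.19722199]), 'tvec': array([  61.8250399 ,  56
[... 611 characters left out ...]
: array([-1.03142478e+00,  3.84708744e-01,  7.89241495e-03,  3.10273266e-05,
       -1.19398913e+00, -2.58629209e-01]), 'joint_vel': array([ 3.26481103e-05, -6.96314588e-04, -8.42437714e-04,  1.92424506e-03,
        2.98754644e-04,  2.12709047e-04]), 'joint_efforts': array([-5.58528328e-06, -3.92076409e+01,  1.88616443e+01,  4.19084206e+00,
       -2.89140271e-04,  7.23631501e-06]), 'position': array([ 173.19714926, -600.50593001,  205.70842873]), 'ee_rot': array([-1.39916293e-01,  9.90163335e-01, -1.39829285e-06, -1.50654221e-05]), 'contact_force': array([ 0.63620327, -0.04549691, -0.39281957]), 'wrist_torque': array([0.07303474, 0.0213487 , 0.02753072]), 'gripper_width': 85.24439230175544}
```

Run:
```python
import cv2
a=cv2.imread("pics/side0.png"); cv2.imwrite("pics/s0c.png",cv2.resize(a[130:340,180:400],None,fx=3,fy=2.8,interpolation=cv2.INTER_CUBIC)[:600])
a=cv2.imread("pics/top0.png"); cv2.imwrite("pics/t0c.png",cv2.resize(a[130:300,130:400],None,fx=2.96,fy=2.96,interpolation=cv2.INTER_CUBIC))
```

```text
(no output)
```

View pics/side0.png

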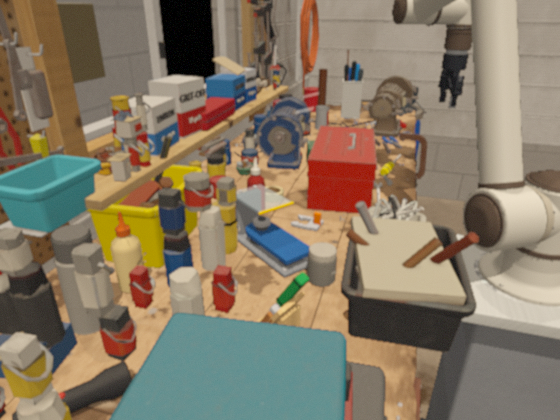

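View pics/top0.png

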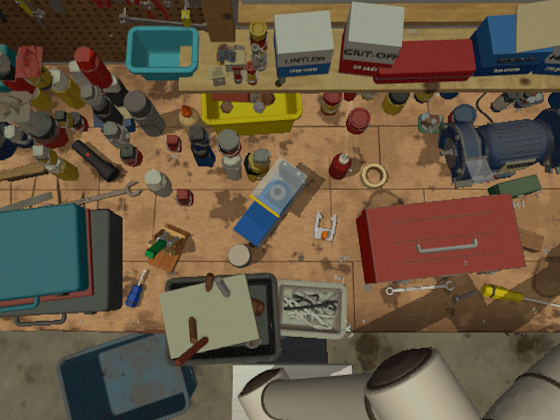

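View pics/s0c.png

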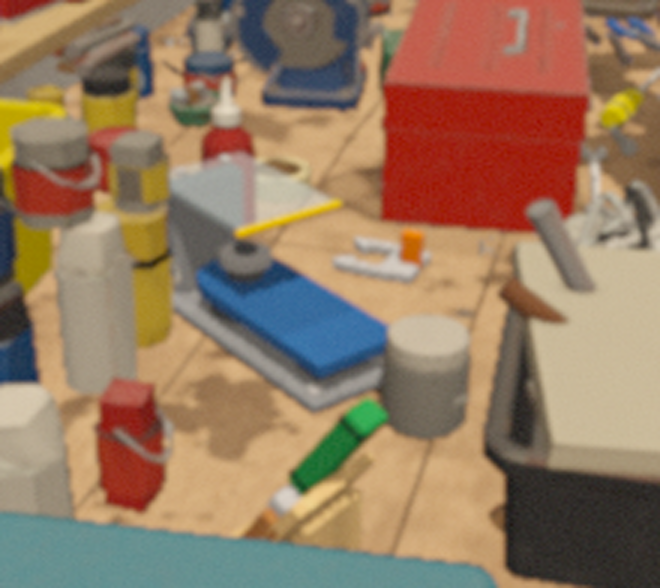

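View pics/t0c.png

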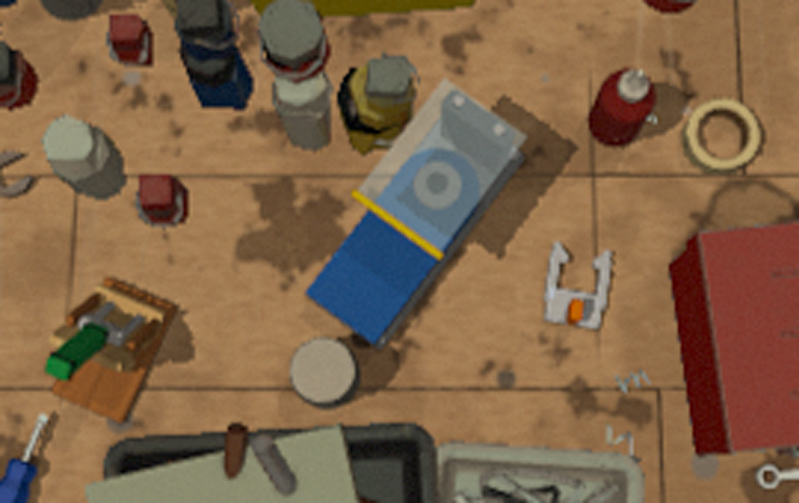

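```bash
cat > h.py <<'E'
import numpy as np, cv2
from bench import eyes
M={n:eyes.camera_model(n) for n in ("side","top")}
def proj(n,P):
    m=M[n]; return cv2.projectPoints(np.atleast_2d(np.float64(P)),m["rvec"],m["tvec"],m["K"],None)[0].reshape(-1,2)
def unp(n,uv,z):
    m=M[n];R=cv2.Rodrigues(m["rvec"])[0];d=R.T@np.linalg.inv(m["K"])@np.array([uv[0],uv[1],1.]);c=-R.T@m["tvec"].ravel()
    return c+d*(z-c[2])/d[2]
def T(x,y,a,z=0):
    c,s=np.cos(a),np.sin(a);return np.array([[c,-s,0,x],[s,c,0,y],[0,0,1,z],[0,0,0,1.]])
def ap(Tm,P): P=np.atleast_2d(np.float64(P)); return P@Tm[:3,:3].T+Tm[:3,3]
def top(u,v,z): return unp("top",(130+u/2.96-0.33,130+v/2.96-0.33),z)
def side(u,v,z): return unp("side",(180+u/3-0.33,130+v/2.8-0.33),z)
E
python3 - <<'E'
from h import *
np.set_printoptions(precision=1,suppress=True)
def s(n,p): print(n,p,)
s("rodL",top(354,194,127));s("rodR",top(441,257,127));s("armL",top(307,295,45));s("armR",top(372,345,45));s("head",top(437,183,70))
s("head side",side(244,255,70)); s("armfrontL side",side(320,373,45)); s("armfrontR side", side(385,328,45)); s("rod side L",side(238,235,123)); s("rodR",side(340,203,123))
s("tab",top(578,303,42)); s("mL",top(557,245,10));s("mR",top(609,252,10));s("bL",top(550,322,10));s("bR",top(600,328,10))
s("tab side",side(414,232,42))
s("jar",top(325,371,76));
E
```

```text
rodL [583.2 110.  127. ]
rodR [527.7  34.7 127. ]
armL [506.5 156.4  45. ]
armR [460.5  96.5  45. ]
head [606.   37.1  70. ]
head side [601.8  51.2  70. ]
armfrontL side [505.2 170.5  45. ]
armfrontR side [475.9  94.2  45. ]
rod side L [583.7 115.5 123. ]
rodR [527.6  37.  123. ]
tab [499.4 -92.2  42. ]
mL [559.3 -77.4  10. ]
mR [ 552.5 -126.5   10. ]
bL [485.8 -69.3  10. ]
bR [ 480.1 -116.    10. ]
tab side [491.2 -86.7  42. ]
jar [434.3 136.8  76. ]
```

```bash
cat > ov.py <<'E'
from h import *
def circ(r,z,n=40): 
    t=np.linspace(0,2*np.pi,n);return np.c_[r*np.cos(t),r*np.sin(t),0*t+z]
def box(x0,x1,y0,y1,z0,z1):
    L=[]
    for z in (z0,z1): L.append([(x0,y0,z),(x1,y0,z),(x1,y1,z),(x0,y1,z),(x0,y0,z)])
    for x in (x0,x1):
        for y in (y0,y1): L.append([(x,y,z0),(x,y,z1)])
    return L
bracket=[[(0,-40,45),(-150,-40,45),(-150,40,45),(0,40,45)],circ(22,68),circ(22,58),[(-64,-49,119),(-64,49,119)],[(-64,-49,127),(-64,49,127),(50,49,127),(50,-49,127),(-64,-49,127)]]
clip=box(-50,-17.5,-29,29,0,10)+box(-50,-30,-6,6,10,42)+[[(-17.5,-29,10),(26,-29,10)],[(-17.5,29,10),(26,29,10)],[(26,-29,10),(26,29,10)]]
fork=box(-4,14,-11,11,64,146)+box(-4,10,-21,21,47,61)+[[(0,15,0),(0,15,47)],[(0,-15,0),(0,-15,47)]]
def cradleT(x,y,a): # fork pose in cradle
    C=T(x,y,a); th=0.55
    # fork z = (-sin,0,cos) in cradle ; y along cradle y
    F=np.eye(4); F[:3,2]=[-np.sin(th),0,np.cos(th)];F[:3,1]=[0,1,0];F[:3,0]=[np.cos(th),0,np.sin(th)];F[:3,3]=[45,0,26]
    return C@F
def draw(n,img,items,crop,s,out):
    u0,v0,w,h=crop
    im=cv2.resize(img[v0:v0+h,u0:u0+w],None,fx=s,fy=s,interpolation=cv2.INTER_CUBIC)
    for Tm,L,col in items:
        for l in L:
            p=(proj(n,ap(Tm,l))-[u0,v0]+.5)*s-.5
            cv2.polylines(im,[np.int32(np.round(p*8))],False,col,1,cv2.LINE_AA,3)
    cv2.imwrite(out,im)
E
python3 - <<'E'
from ov import *
B=T(606,38,-0.626);C=T(532,-98,0.12)
print(np.degrees(0.12))
t=cv2.imread("pics/top0.png");s=cv2.imread("pics/side0.png")
it=[(B,bracket,(0,255,255)),(C,clip,(0,255,0))]
draw("top",t,it,(225,145,130,105),6,"pics/ot1.png")
draw("side",s,it,(225,175,120,95),6,"pics/os1.png")
E
```

```text
6.875493541569878
```

View pics/ot1.png

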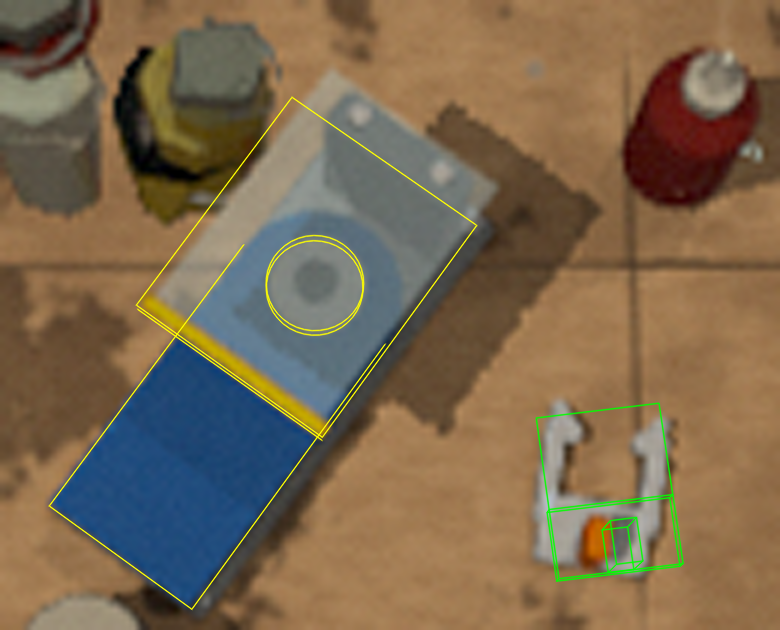

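View pics/os1.png

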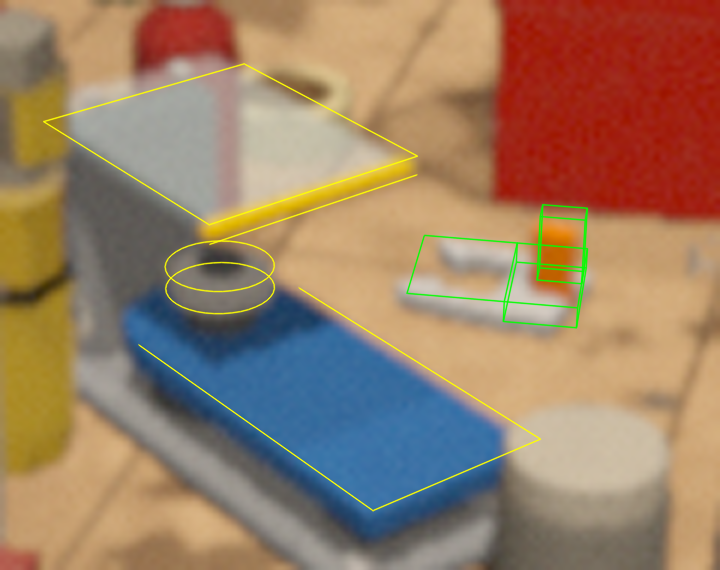

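```bash
python3 - <<'E'
from ov import *
C=T(533,-98,-0.13)
t=cv2.imread("pics/top0.png");s=cv2.imread("pics/side0.png")
it=[(C,clip,(0,255,0))]
draw("top",t,it,(305,200,45,45),13,"pics/ot2.png")
draw("side",s,it,(285,195,45,45),13,"pics/os2.png")
# cradle: fork seat guess
print([top(60,358,95),top(100,335,95),top(140,325,50)])
for a in (-0.6,):
    F=cradleT(440,280,-0.7)
E
python3 - <<'E'
import cv2,numpy as np
a=cv2.imread("pics/top0.png")[210:275,140:200]; b=cv2.imread("pics/side0.png")[265:330,255:315]
cv2.imwrite("pics/fk.png",cv2.resize(np.hstack([a,b]),None,fx=6.5,fy=6.5,interpolation=cv2.INTER_CUBIC))
E
```

```text
[array([443.98178417, 367.07192552,  95.        ]), array([464.11077345, 333.00033914,  95.        ]), array([478.29449518, 307.71919678,  50.        ])]
```

View pics/ot2.png

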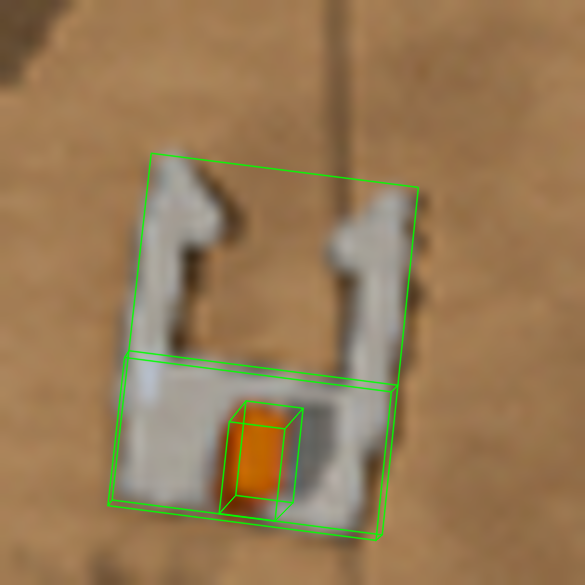

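View pics/os2.png

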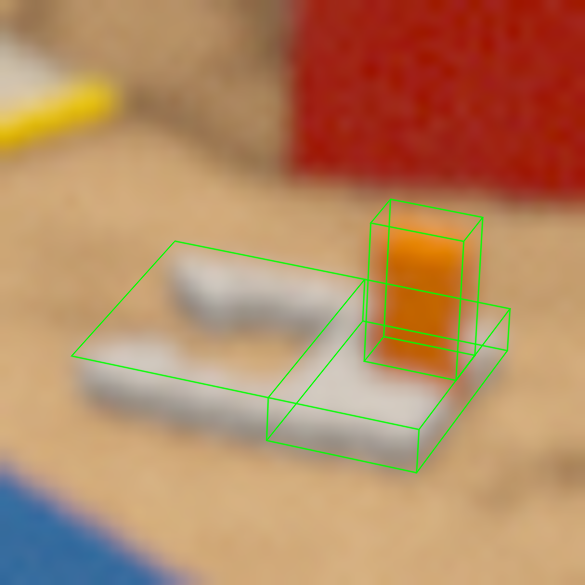

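View pics/fk.png

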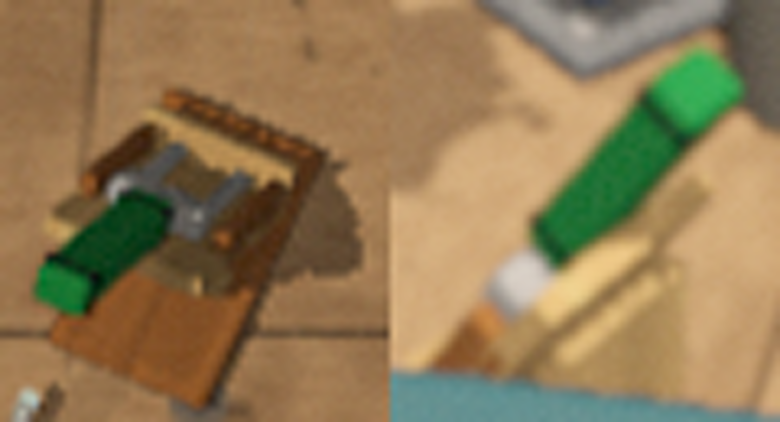

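```bash
python3 - <<'E'
from ov import *
from scipy.optimize import least_squares
pts=[("top",(65,288),(5,0,146)),("top",(146,203),(14,0,64)),("top",(162,203),(3,0,54)),
("side",(313,78),(5,0,146)),("side",(160,240),(5,0,64))]
def px(n,p): return (p[0]/6.5+140-.42,p[1]/6.5+210-.42) if n=="top" else ((p[0])/6.5+255-.42,p[1]/6.5+265-.42)
def f(v):
    F=cradleT(*v); return np.concatenate([proj(n,ap(F,P))[0]-px(n,p) for n,p,P in pts])
# note side clicks given relative to side half (x-390)
for i in range(1): pass
r=least_squares(f,[450,300,-0.5]);print(r.x,f(r.x).round(1))
t=cv2.imread("pics/top0.png");s=cv2.imread("pics/side0.png")
F=cradleT(*r.x);C=T(*r.x)
cr=[[(45,-26,26),(45,26,26)]]
it=[(F,fork,(0,255,255)),(C,cr,(255,0,255))]
draw("top",t,it,(140,205,60,60),10,"pics/ft.png")
draw("side",s,it,(255,265,60,60),10,"pics/fs.png")
E
python3 -c "
import cv2,numpy as np
cv2.imwrite('pics/fts.png',cv2.resize(np.hstack([cv2.imread('pics/ft.png'),cv2.imread('pics/fs.png')]),(800,400)))"
```

```text
[ 4.54052845e+02  3.44983780e+02 -3.45117198e-01] [-0.9  0.7  0.7 -2.3 -1.1 -0.1  0.1 -0.6  1.1 -0.3]
```

View pics/fts.png

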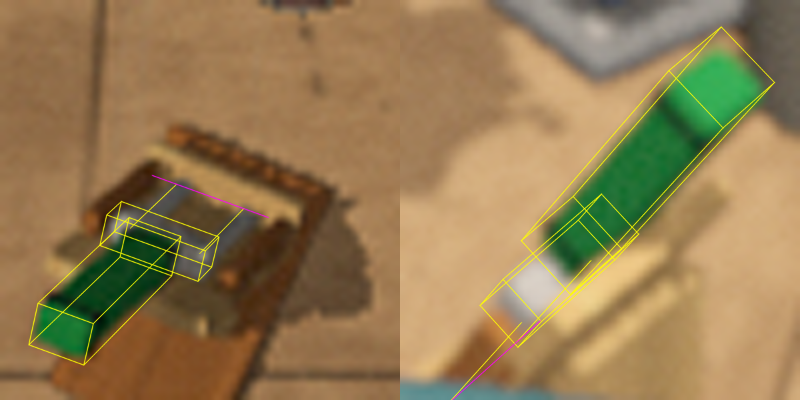

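Run:
```python
from ov import *
from scipy.optimize import minimize
I={n:cv2.imread(f"pics/{n}0.png") for n in ("top","side")}
roi={"top":(140,205,60,60),"side":(255,265,60,60)}
S=8
W={}
for n in I:
    u,v,w,h=roi[n]; c=cv2.resize(I[n][v:v+h,u:u+w],None,fx=S,fy=S,interpolation=cv2.INTER_LINEAR).astype(int)
    W[n]=((c[:,:,1]-c[:,:,2]>20)&(c[:,:,1]-c[:,:,0]>15)).astype(np.uint8)
    print(n,W[n].sum()/64)
hp=np.array([p for l in box(-4,14,-11,11,64,146) for p in l])
def hull(n,F):
    u,v,w,h=roi[n]; p=(proj(n,ap(F,hp))-[u,v]+.5)*S
    m=np.zeros_like(W[n]); cv2.fillConvexPoly(m,cv2.convexHull(np.int32(np.round(p*16))),1,cv2.LINE_8,4); return m
def cost(v):
    c=0
    for n in I:
        m=hull(n,cradleT(*v)); c+=1-(m&W[n]).sum()/(m|W[n]).sum()
    return c
best=None
for y0 in (-0.35,-0.45,-0.55):
    r=minimize(cost,[454,345,y0],method="Nelder-Mead",options=dict(initial_simplex=[[454,345,y0],[464,345,y0],[454,355,y0],[454,345,y0+.1]]))
    print(r.x,r.fun); best=r if best is None or r.fun<best.fun else best
F=cradleT(*best.x);C=T(*best.x)
cr=[[(45,-26,26),(45,26,26)]]
out=[]
for n in I:
    draw(n,I[n],[(F,fork,(0,255,255)),(C,cr,(255,0,255))],roi[n],6.66,f"pics/f2{n}.png"); out.append(cv2.imread(f"pics/f2{n}.png"))
cv2.imwrite("pics/f2.png",np.hstack(out))
```

```text
top 193.296875
side 391.921875
[ 4.53246623e+02  3.46190251e+02 -2.59926876e-01] 0.5092644663535866
[ 4.53189085e+02  3.46355110e+02 -2.47419260e-01] 0.5098928695318571
[ 4.53126147e+02  3.45767737e+02 -2.56851928e-01] 0.5084566602839721
```

View pics/f2.png

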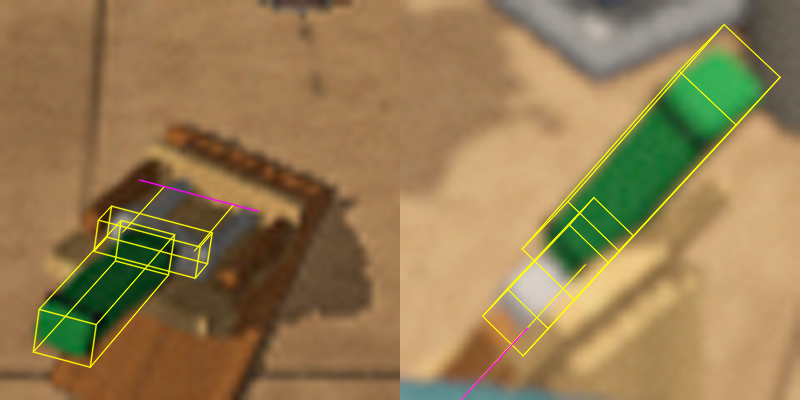

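Run:
```python
from ov import *
def tp(u,v,z): return unp("top",(u/6.5+140-.42,v/6.5+210-.42),z)
a=tp(205,400,10);b=tp(322,155,10);c=tp(50,335,10);d=tp(170,92,10)
print(a,b,c,d,np.arctan2((b-a)[1],(b-a)[0]),np.arctan2((d-c)[1],(d-c)[0]),np.arctan2((b-d)[1],(b-d)[0])+np.pi/2, np.linalg.norm(b-a),np.linalg.norm(b-d))
print("center",(a+b+c+d)/4)
I={n:cv2.imread(f"pics/{n}0.png") for n in ("top","side")}
roi={"top":(140,205,60,60),"side":(255,265,60,60)}
for k,v in enumerate([(457,340,-0.42),(457,340,-0.48)]):
  F=cradleT(*v);C=T(*v);out=[]
  cr=[[(45,-26,26),(45,26,26)]]
  for n in I:
    draw(n,I[n],[(F,fork,(0,255,255)),(C,cr,(255,0,255))],roi[n],6.66,f"pics/f2{n}.png"); out.append(cv2.imread(f"pics/f2{n}.png"))
  cv2.imwrite(f"pics/f3{k}.png",np.hstack(out))
```

```text
[395.75734311 328.78598351  10.        ] [500.01722466 282.82496075  10.        ] [423.09995293 395.841881    10.        ] [527.40799076 349.39690293  10.        ] -0.41520315484439085 -0.41891140399598153 -0.3903345972897587 113.94094309716039 71.98664844660205
center [461.57062786 339.21243205  10.        ]
```

View pics/f30.png

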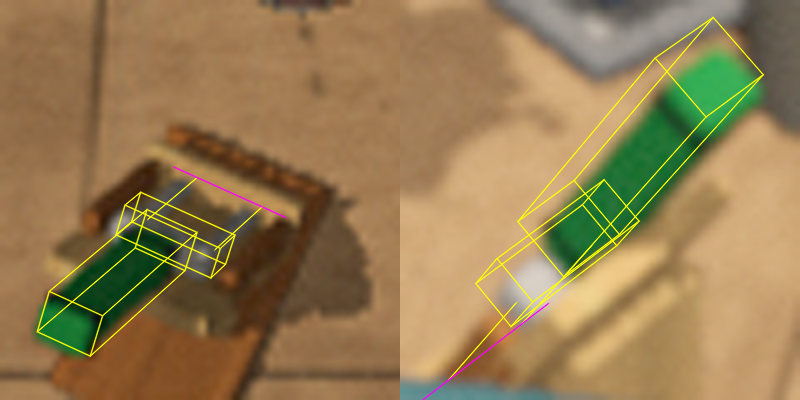

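View pics/f31.png

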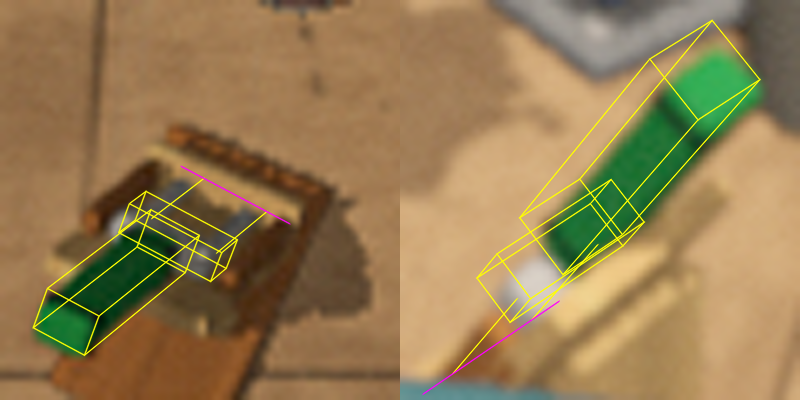

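Run:
```python
from ov import *
I={n:cv2.imread(f"pics/{n}0.png") for n in ("top","side")}
roi={"top":(140,205,60,60),"side":(255,265,60,60)}
for k,v in enumerate([(455,346,-0.41),(451,347,-0.40)]):
  F=cradleT(*v);C=T(*v);out=[]
  cr=[[(45,-26,26),(45,26,26)]]+box(-57,57,-36,36,0,10)
  for n in I:
    draw(n,I[n],[(F,fork,(0,255,255)),(C,cr,(255,0,255))],roi[n],6.66,f"pics/f2{n}.png"); out.append(cv2.imread(f"pics/f2{n}.png"))
  cv2.imwrite(f"pics/f4{k}.png",np.hstack(out))
```

```text
(no output)
```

View pics/f40.png

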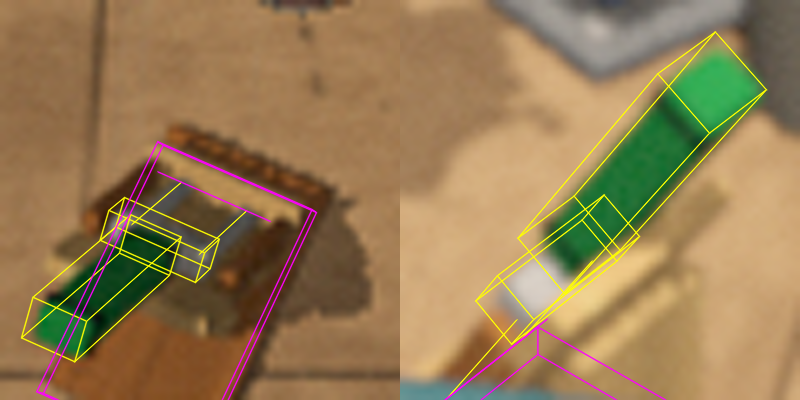

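View pics/f41.png

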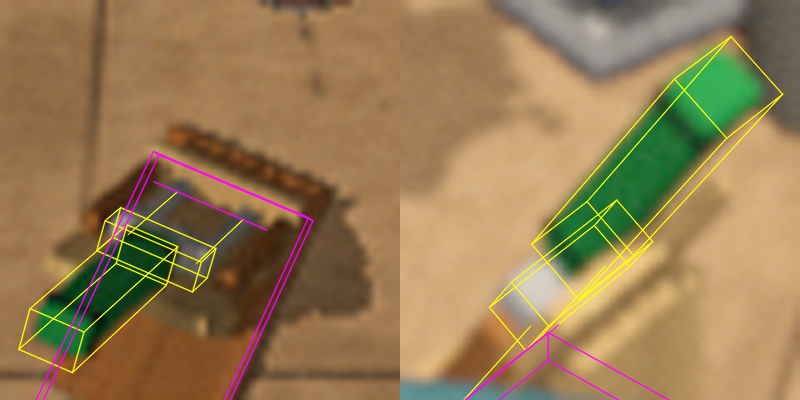

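```bash
cat > plan.py <<'E'
# plan(waypoints): rows in tool axes, from measured pose; prints rows, rounded
from h import *
from scipy.spatial.transform import Rotation as Ro, Slerp
from bench import arm
CLIP=T(533,-97.5,-0.125); BR=T(606,38,-0.626); CR=(456,344,-0.41)
def Rdown(yaw_y): # tool z down, tool y at world angle yaw_y
    y=np.array([np.cos(yaw_y),np.sin(yaw_y),0]); z=np.array([0,0,-1.]); return np.c_[np.cross(y,z),y,z]
def Rlean(yaw,lean,flip=1): # fork leaning towards -x of yaw; tool z=-fork z; tool y = flip*fork y
    f=np.array([np.cos(yaw),np.sin(yaw),0]); up=np.array([0,0,1.])
    fz=-np.sin(lean)*f+np.cos(lean)*up; z=-fz; y=flip*np.array([-np.sin(yaw),np.cos(yaw),0]); return np.c_[np.cross(y,z),y,z]
def plan(wps,jaw,step=50,deg=9,pose=None,fine=False):
    s=arm.read_state(); p,R=(s["position"],Ro.from_quat(s["ee_rot"])) if pose is None else pose
    p=np.array(p,float);rows=[]
    for i,(tp,tR) in enumerate(wps):
        tR=Ro.from_matrix(tR); n0=None
        d=np.linalg.norm(tp-p);a=np.degrees((R.inv()*tR).magnitude())
        n=max(1,int(np.ceil(max(d/step,a/deg))))
        p0,sl=p.copy(),Slerp([0,1],Ro.concatenate([R,tR]))
        for k in range(1,n+1):
            gp=p0+(np.array(tp)-p0)*k/n; gR=sl(k/n)
            sh=np.round(R.inv().apply(gp-p)/10,2); tu=np.round((R.inv()*gR).as_rotvec(degrees=True),1)
            rows.append([sh.tolist(),tu.tolist(),jaw])
            p=p+R.apply(sh*10); R=R*Ro.from_rotvec(tu,degrees=True)
        rows.append("--")
    o="";c=0
    for r in rows:
        if r=="--": o+=" |";continue
        o+=str(r).replace(" ","")+(",\n" if c%10!=9 else "\n\n"); c+=1
    print(c,"rows\n"+o); return p,R
E
python3 - <<'E'
from plan import *
R=Rdown(np.pi/2-0.125+np.pi)
t=ap(CLIP,(-40,0,0))[0]; print(t)
s=arm.read_state()
Rs=Ro.from_quat(s["ee_rot"]).as_matrix()
Rm=Rdown(1.851+1.3)
plan([(np.array([220,-480,340]),Rdown(1.851+.5)),(np.array([370,-250,340]),Rm),(np.array([t[0],t[1],260]),R),(np.array([t[0],t[1],110]),R)],4.5)
E
```

```text
[493.31209331 -92.51301066   0.        ]
23 rows
[[-1.96,2.57,-3.36],[0.0,-0.0,-7.2],4.5],
[[-2.26,2.31,-3.35],[0.0,-0.0,-7.1],4.5],
[[-2.54,2.0,-3.36],[0.0,-0.0,-7.2],4.5],
[[-2.76,1.68,-3.36],[0.0,-0.0,-7.1],4.5],
 |[[-4.47,0.97,0.0],[0.0,-0.0,-7.6],4.5],
[[-4.56,0.36,0.0],[0.0,-0.0,-7.7],4.5],
[[-4.57,-0.25,0.0],[0.0,-0.0,-7.6],4.5],
[[-4.5,-0.85,0.0],[0.0,-0.0,-7.7],4.5],
[[-4.35,-1.44,0.0],[0.0,-0.0,-7.6],4.5],
[[-4.11,-2.01,0.0],[0.0,-0.0,-7.7],4.5]

 |[[-1.56,-1.25,0.8],[0.0,0.0,-8.2],4.5],
[[-1.37,-1.46,0.8],[0.0,0.0,-8.3],4.5],
[[-1.14,-1.64,0.8],[0.0,0.0,-8.2],4.5],
[[-0.9,-1.79,0.8],[0.0,0.0,-8.2],4.5],
[[-0.63,-1.89,0.8],[0.0,0.0,-8.2],4.5],
[[-0.36,-1.97,0.8],[0.0,0.0,-8.3],4.5],
[[-0.07,-2.0,0.8],[0.0,0.0,-8.2],4.5],
[[0.22,-1.99,0.8],[0.0,0.0,-8.2],4.5],
[[0.5,-1.94,0.8],[0.0,0.0,-8.2],4.5],
[[0.77,-1.84,0.8],[0.0,0.0,-8.3],4.5]

 |[[0.0,-0.0,5.0],[0.0,0.0,0.0],4.5],
[[0.0,-0.0,5.0],[0.0,0.0,0.0],4.5],
[[0.0,-0.0,5.0],[0.0,0.0,0.0],4.5],
 |
```

Request:
{"method": "jog_arm", "body": {"rows": [[[-2, 2.6, -3.4], [0, 0, -7], 4.5], [[-2.3, 2.3, -3.4], [0, 0, -7], 4.5], [[-2.5, 2, -3.4], [0, 0, -7], 4.5], [[-2.8, 1.7, -3.4], [0, 0, -7], 4.5], [[-4.5, 1, 0], [0, 0, -8], 4.5], [[-4.5, 0.4, 0], [0, 0, -8], 4.5], [[-4.5, -0.2, 0], [0, 0, -8], 4.5], [[-4.5, -0.8, 0], [0, 0, -8], 4.5], [[-4.3, -1.4, 0], [0, 0, -8], 4.5], [[-4, -2, 0], [0, 0, -8], 4.5]]}}

```text
clock: 2.75
position: [367.7, -248.8, 342.0]
ee_rot: [0.722, -0.692, 0.0, -0.0]
contact_force: [0.3, -0.4, 0.6]
gripper_width: 45.1
```

Run:
```python
from plan import *
s=arm.read_state();print(s["clock"],s["position"],s["joints"])
R=Rdown(np.pi/2-0.125+np.pi)
t=ap(CLIP,(-40,0,0))[0]
plan([(np.array([t[0],t[1],260]),R)],4.5,deg=10)
```

```text
2.75 [ 367.73545723 -248.82253758  342.04101677] [-2.26684191e-01 -6.27082249e-03 -1.49367867e-01  2.86736353e-05
 -1.42676244e+00  2.67841457e-01]
9 rows
[[-1.68,-1.46,0.91],[-0.0,-0.0,-8.9],4.5],
[[-1.43,-1.71,0.91],[-0.0,-0.0,-9.0],4.5],
[[-1.15,-1.91,0.92],[-0.0,-0.0,-8.9],4.5],
[[-0.83,-2.06,0.91],[-0.0,-0.0,-9.0],4.5],
[[-0.51,-2.17,0.91],[-0.0,-0.0,-8.9],4.5],
[[-0.16,-2.22,0.91],[-0.0,-0.0,-9.0],4.5],
[[0.19,-2.22,0.92],[-0.0,-0.0,-8.9],4.5],
[[0.53,-2.17,0.91],[-0.0,-0.0,-8.9],4.5],
[[0.85,-2.05,0.91],[0.0,-0.1,-9.0],4.5],
 |
```

Request:
{"method": "jog_arm", "body": {"rows": [[[-1.7, -1.5, 0.9], [0, 0, -9], 4.5], [[-1.4, -1.7, 0.9], [0, 0, -9], 4.5], [[-1.1, -1.9, 0.9], [0, 0, -9], 4.5], [[-0.8, -2.1, 0.9], [0, 0, -9], 4.5], [[-0.5, -2.2, 0.9], [0, 0, -9], 4.5], [[-0.2, -2.2, 0.9], [0, 0, -9], 4.5], [[0.2, -2.2, 0.9], [0, 0, -9], 4.5], [[0.5, -2.2, 0.9], [0, 0, -9], 4.5], [[0.9, -2, 0.9], [0, 0, -9], 4.5], [[0, 0, 0], [0, 0, 0], 4.5]]}}

```text
clock: 4.0
position: [493.9, -94.1, 259.8]
ee_rot: [0.998, -0.06, -0.001, 0.0]
contact_force: [-0.2, 0.6, -0.2]
gripper_width: 45.1
```

Run:
```python
from plan import *
R=Rdown(np.pi/2-0.125+np.pi)
t=ap(CLIP,(-40,0,0))[0]
plan([(np.array([t[0],t[1],60]),R)],4.5,deg=10)
```

```text
4 rows
[[-0.01,-0.04,5.0],[0.0,0.0,0.1],4.5],
[[-0.01,-0.04,4.99],[0.0,0.1,0.0],4.5],
[[-0.02,-0.04,5.0],[0.0,-0.0,0.1],4.5],
[[-0.02,-0.03,4.99],[0.0,0.0,0.1],4.5],
 |
```

Request:
{"method": "jog_arm", "body": {"rows": [[[0, -0.16, 5], [0, 0, 0], 4.5], [[0, 0, 5], [0, 0, 0], 4.5], [[0, 0, 5], [0, 0, 0], 4.5], [[0, 0, 4], [0, 0, 0], 4.5], [[0, 0, 0], [0, 0, 0], 4.5]]}}

```text
clock: 4.62
position: [491.5, -94.0, 68.7]
ee_rot: [0.998, -0.061, -0.003, 0.001]
contact_force: [0.3, 1.3, 1.6]
gripper_width: 44.7
```

Run:
```python
from ov import *
from bench import arm
s=arm.read_state();print(s["position"],s["gripper_width"])
out=[]
C=T(533,-97.5,-0.125)
for n,roi in (("top",(290,195,60,60)),("side",(275,175,60,60))):
    im=eyes.get_image(n)[:,:,::-1].copy(); cv2.imwrite(f"pics/{n}1.png",im)
    p=ap(np.eye(4),[s["position"]]); 
    draw(n,im,[(C,clip,(0,255,0)),(np.eye(4),[[s["position"]-[0,0,0],s["position"]-[0,0,60]]],(255,0,255))],roi,6.66,"pics/tmp.png"); out.append(cv2.imread("pics/tmp.png"))
cv2.imwrite("pics/c1.png",np.hstack(out))
```

```text
[491.5280431  -93.95663679  68.70407072] 44.729758179351464
```

View pics/c1.png

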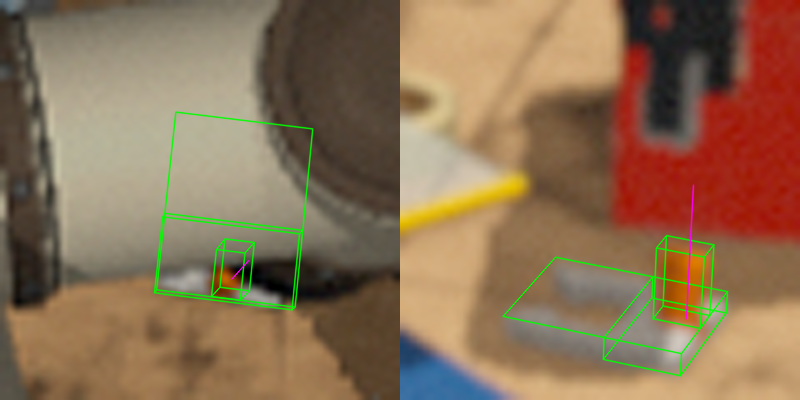

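Run:
```python
from plan import *
s=arm.read_state();print(s["clock"],s["position"],s["joint_vel"].round(3))
R=Rdown(np.pi/2-0.125+np.pi)
t=ap(CLIP,(-40,0,0))[0]
plan([(np.array([t[0],t[1]+0.5,14]),R)],4.5,deg=10)
```

```text
4.725 [495.06461369 -93.61168658  72.15284356] [ 0.004 -0.024  0.021  0.001  0.005  0.004]
2 rows
[[-0.1,-0.07,2.91],[0.0,-0.1,0.1],4.5],
[[-0.1,-0.07,2.91],[0.0,-0.0,0.1],4.5],
 |
```

Request:
{"method": "jog_arm", "body": {"rows": [[[0, 0, 1.5], [0, 0, 0], 4.5], [[0, 0, 1.5], [0, 0, 0], 4.5], [[0, 0, 1], [0, 0, 0], 4.5], [[0, 0, 0], [0, 0, 0], 4.5], [[0, 0, 0], [0, 0, 0], 4.5], [[0, 0, 0], [0, 0, 0], 4.5]]}}

```text
clock: 5.48
position: [494.5, -93.2, 31.4]
ee_rot: [0.998, -0.06, 0.001, -0.0]
contact_force: [0.0, -0.3, -0.6]
gripper_width: 45.2
```

Run:
```python
from plan import *
s=arm.read_state();print(s["clock"],s["position"],s["joint_vel"].round(3),s["contact_force"])
R=Rdown(np.pi/2-0.125+np.pi)
t=ap(CLIP,(-40,0,0))[0]
plan([(np.array([t[0],t[1]+0.5,14]),R)],4.5,deg=10)
```

```text
5.475 [494.49261953 -93.21668464  31.40274724] [-0.     0.004 -0.003 -0.     0.001 -0.   ] [ 0.03912729 -0.29960339 -0.62439313]
1 rows
[[-0.13,-0.1,1.74],[-0.0,-0.1,0.3],4.5],
 |
```

Request:
{"method": "jog_arm", "body": {"rows": [[[-0.1, -0.1, 0.9], [0, 0, 0], 4.5], [[0, 0, 0.7], [0, 0, 0], 4.5], [[0, 0, 0], [0, 0, 0], 4.5], [[0, 0, 0], [0, 0, 0], 0.5], [[0, 0, 0], [0, 0, 0], 0.5], [[0, 0, 0], [0, 0, 0], 0.5], [[0, 0, 0], [0, 0, 0], 0.5], [[0, 0, 0], [0, 0, 0], 0.5]]}}

```text
clock: 6.48
position: [493.3, -92.2, 15.0]
ee_rot: [0.998, -0.06, 0.0, -0.0]
contact_force: [-0.5, -0.2, 2.5]
gripper_width: 7.8
```

Request:
{"method": "jog_arm", "body": {"rows": [[[0, 0, -1], [0, 0, 0], 0.5], [[0, 0, -2], [0, 0, 0], 0.5], [[0, 0, -3], [0, 0, 0], 0.5], [[0, 0, -3], [0, 0, 0], 0.5], [[0, 0, -3], [0, 0, 0], 0.5], [[0, 0, 0], [0, 0, 0], 0.5], [[0, 0, 0], [0, 0, 0], 0.5]]}}

```text
clock: 7.35
position: [492.2, -92.0, 134.1]
ee_rot: [0.998, -0.061, -0.001, -0.0]
contact_force: [-0.2, 0.4, -0.9]
gripper_width: 7.5
```

Run:
```python
from ov import *
from bench import arm
s=arm.read_state();print(s["position"],s["gripper_width"],s["contact_force"])
im=eyes.get_image("side")[:,:,::-1].copy(); cv2.imwrite("pics/side2.png",im)
cv2.imwrite("pics/c2.png",cv2.resize(im[110:260,210:390],None,fx=4,fy=4,interpolation=cv2.INTER_CUBIC))
```

```text
[492.17809544 -92.0490326  134.07989507] 7.538909872157939 [-0.19976613  0.4379559  -0.91116664]
```

View pics/c2.png

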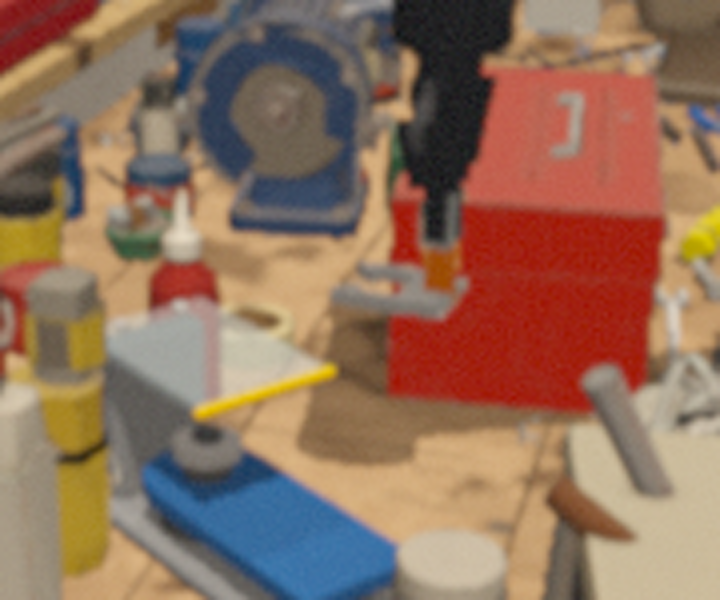

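Run:
```python
from plan import *
R=Rdown(np.pi/2-0.626+np.pi)
t=ap(BR,(-116,0,0))[0];print(t)
p=plan([(np.array([480,-20,200]),Rdown(np.pi/2-0.35+np.pi)),(np.array([t[0],t[1],200]),R),(np.array([t[0],t[1],100]),R)],0.5,deg=9)
```

```text
[511.99619645 105.96532143   0.        ]
8 rows
[[-1.04,-3.51,-3.32],[0.0,0.1,6.6],0.5],
[[-1.43,-3.36,-3.31],[0.0,0.0,6.5],0.5],
 |[[-0.43,-4.31,-0.0],[0.0,0.0,5.3],0.5],
[[-0.84,-4.25,-0.01],[0.0,0.0,5.3],0.5],
[[-1.22,-4.16,0.0],[0.0,0.0,5.2],0.5],
 |[[0.0,-0.0,3.33],[0.0,0.0,0.0],0.5],
[[0.01,-0.0,3.34],[0.0,0.0,0.0],0.5],
[[-0.0,-0.01,3.33],[0.0,0.0,0.0],0.5],
 |
```

Request:
{"method": "jog_arm", "body": {"rows": [[[-1, -3.5, -3.3], [0, 0, 6.5], 0.5], [[-1.4, -3.4, -3.3], [0, 0, 6.5], 0.5], [[-0.4, -4.3, 0], [0, 0, 5.3], 0.5], [[-0.8, -4.2, 0], [0, 0, 5.3], 0.5], [[-1.2, -4.2, 0], [0, 0, 5.3], 0.5], [[0, 0, 3.5], [0, 0, 0], 0.5], [[0, 0, 3.5], [0, 0, 0], 0.5], [[0, 0, 2.5], [0, 0, 0], 0.5], [[0, 0, 0], [0, 0, 0], 0.5], [[0, 0, 0], [0, 0, 0], 0.5]]}}

```text
clock: 8.65
position: [510.9, 105.5, 103.3]
ee_rot: [0.952, -0.308, -0.003, 0.002]
contact_force: [-4.8, 2.8, 1.4]
gripper_width: 6.0
```

Run:
```python
from ov import *
from plan import plan,Rdown,BR
from bench import arm
s=arm.read_state();print(s["clock"],s["position"],s["joint_vel"].round(3),s["contact_force"])
R=Rdown(np.pi/2-0.626+np.pi)
t=ap(BR,(-116,0,0))[0]
plan([(np.array([t[0],t[1],61]),R)],0.5)
im=eyes.get_image("side")[:,:,::-1].copy(); cv2.imwrite("pics/side3.png",im)
C=T(*(s["position"][:2]+40*np.array([np.cos(.626),-np.sin(.626)])),-.626,s["position"][2]-15)
draw("side",im,[(C,clip,(0,255,0)),(BR,bracket,(0,255,255))],(225,140,120,120),5,"pics/c3.png")
```

```text
8.65 [510.94827611 105.50568626 103.29799185] [-0.003 -0.009  0.006  0.004  0.002  0.   ] [-4.83374323  2.78060444  1.43302926]
1 rows
[[0.08,-0.12,4.23],[0.3,0.3,0.0],0.5],
 |
```

View pics/c3.png

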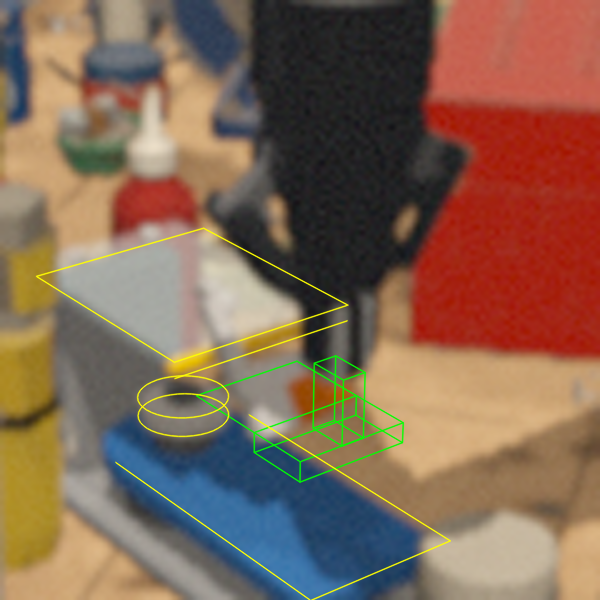

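Request:
{"method": "jog_arm", "body": {"rows": [[[0, 0, -1.5], [0, 0, 0], 0.5], [[0, 0, -3], [0, 0, 0], 0.5], [[0, 0, -4], [0, 0, 0], 0.5], [[0, 0, -3], [0, 0, 0], 0.5], [[0, 0, 0], [0, 0, 0], 0.5], [[0, 0, 0], [0, 0, 0], 0.5]]}}

```text
clock: 9.45
position: [513.8, 105.4, 220.4]
ee_rot: [0.952, -0.308, -0.0, 0.0]
contact_force: [-1.0, 0.5, 0.1]
gripper_width: 4.7
```

Run:
```python
from ov import *
from plan import plan,Rdown,BR
from bench import arm
s=arm.read_state();print(s["clock"],s["position"],s["contact_force"])
im=eyes.get_image("side")[:,:,::-1].copy(); cv2.imwrite("pics/side4.png",im)
it=eyes.get_image("top")[:,:,::-1].copy(); cv2.imwrite("pics/top4.png",it)
C=T(*(s["position"][:2]+40*np.array([np.cos(.626),-np.sin(.626)])),-.626,s["position"][2]-15)
draw("side",im,[(C,clip,(0,255,0)),(BR,bracket,(0,255,255))],(225,140,100,100),6,"pics/c4.png")
```

```text
9.45 [513.81058007 105.35814465 220.38239679] [-1.02432505  0.52803501  0.13407426]
```

View pics/c4.png

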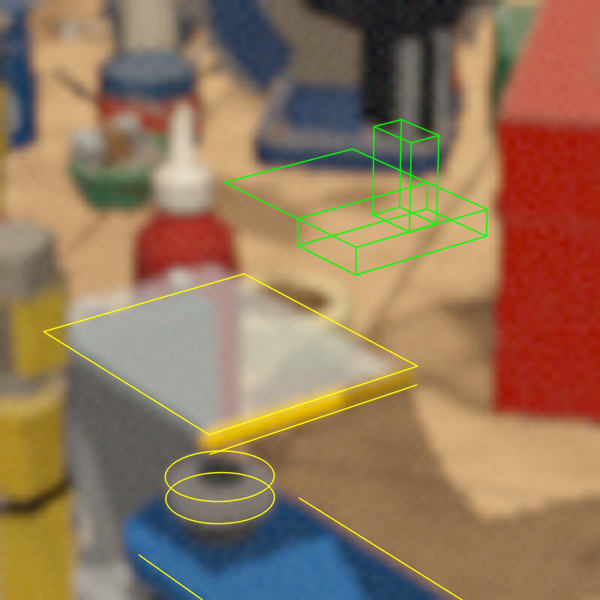

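View pics/top4.png

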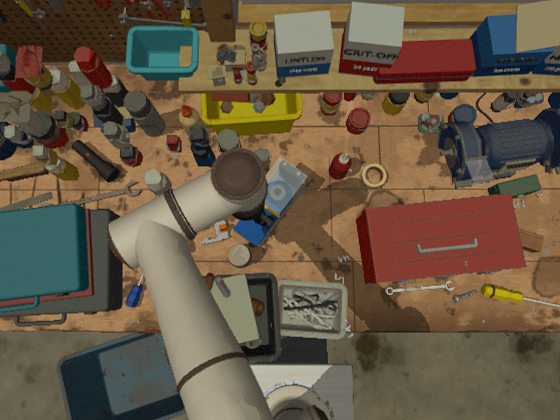

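Run:
```python
import cv2
a=cv2.imread("pics/top4.png");cv2.imwrite("pics/c5.png",cv2.resize(a[205:265,180:280],None,fx=8,fy=8,interpolation=cv2.INTER_CUBIC))
a=cv2.imread("pics/side4.png");cv2.imwrite("pics/c6.png",cv2.resize(a[190:310,210:340],None,fx=5,fy=5,interpolation=cv2.INTER_CUBIC))
```

```text
(no output)
```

View pics/c5.png

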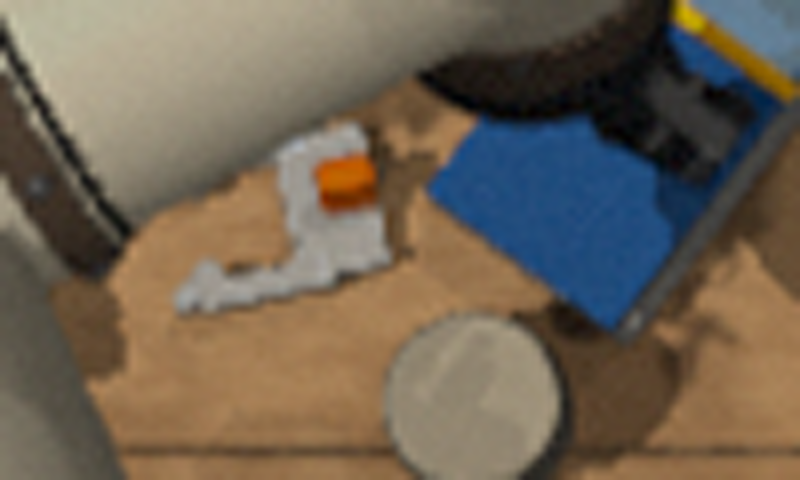

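View pics/c6.png

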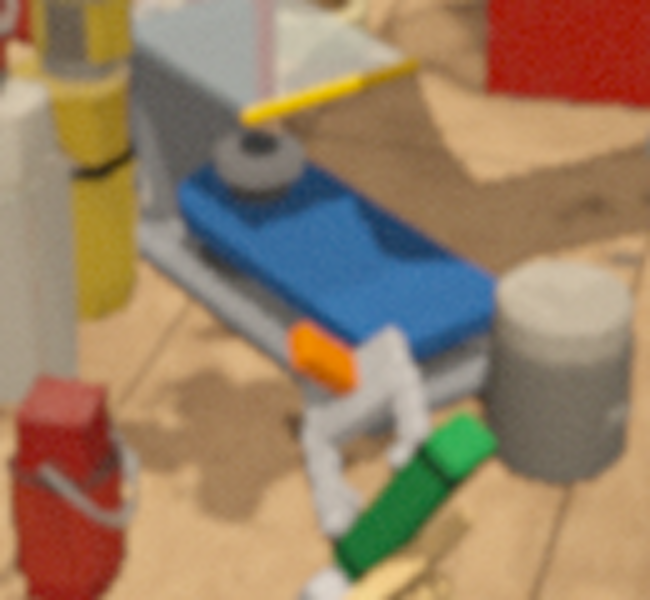

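Request:
{"method": "jog_arm", "body": {"rows": [[[0, 4, -1], [0, 0, 0], 4.5], [[0, 5, -1], [0, 0, 0], 4.5], [[0, 5, -1], [0, 0, 0], 4.5], [[0, 5, -1], [0, 0, 0], 4.5]]}}

```text
clock: 10.05
position: [401.5, -49.7, 260.2]
ee_rot: [0.952, -0.307, -0.001, 0.001]
contact_force: [0.8, 0.2, 0.4]
gripper_width: 45.1
```

Run:
```python
from ov import *
im=eyes.get_image("side")[:,:,::-1].copy(); cv2.imwrite("pics/side5.png",im)
it=eyes.get_image("top")[:,:,::-1].copy(); cv2.imwrite("pics/top5.png",it)
cv2.imwrite("pics/c7.png",cv2.resize(it[210:255,190:245],None,fx=12,fy=12,interpolation=cv2.INTER_CUBIC))
cv2.imwrite("pics/c8.png",cv2.resize(im[245:300,260:310],None,fx=12,fy=10.9,interpolation=cv2.INTER_CUBIC)[:600])
```

```text
(no output)
```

View pics/c7.png

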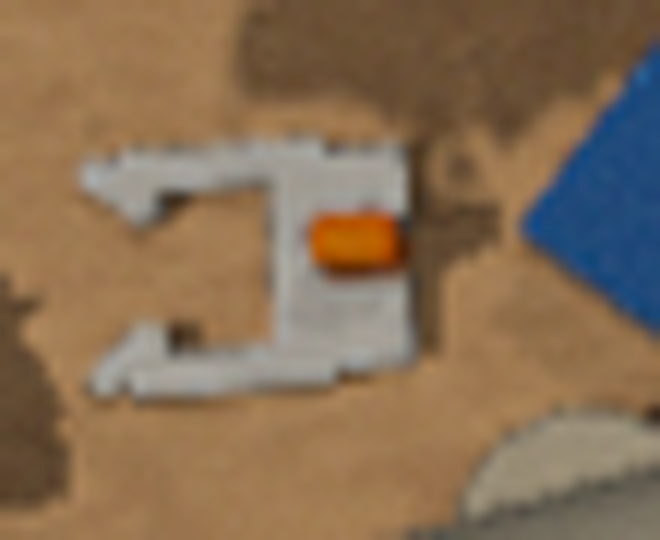

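View pics/c8.png

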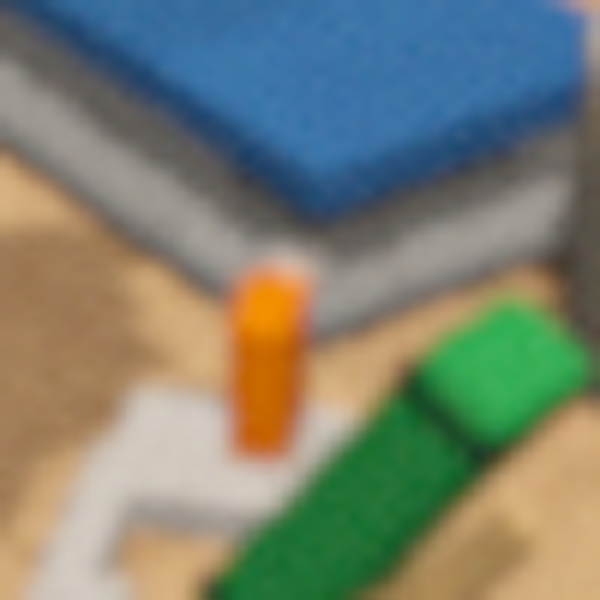

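Run:
```python
from ov import *
def tp(u,v,z): return unp("top",(u/12+190-.46,v/12+210-.46),z)
a=tp(408,150,10);b=tp(414,362,10);c=tp(80,165,10);d=tp(93,392,10)
bm=(a+b)/2;tm=(c+d)/2;print(bm,tm,np.linalg.norm(bm-tm),np.linalg.norm(a-b))
dr=(tm-bm)[:2];yaw=np.arctan2(dr[1],dr[0]);tb=tp(358,238,42);print(yaw,tb)
u=dr/np.linalg.norm(dr);o=bm[:2]+50*u;o2=tm[:2]-26*u;o3=tb[:2]+40*u;print(o,o2,o3)
oo=(o+o2+o3)/3;C=T(*oo,yaw);print(oo)
it=cv2.imread("pics/top5.png");im=cv2.imread("pics/side5.png")
draw("top",it,[(C,clip,(0,255,0))],(190,205,60,60),6.66,"pics/x1.png");draw("side",im,[(C,clip,(0,255,0))],(255,245,60,60),6.66,"pics/x2.png")
cv2.imwrite("pics/c9.png",np.hstack([cv2.imread("pics/x1.png"),cv2.imread("pics/x2.png")]))
```

```text
[507.24785188 186.13903428  10.        ] [502.021003   261.57561421  10.        ] 75.61744204366423 49.78831139238293
1.6399737537118757 [506.82260858 194.848322    42.        ]
[503.79173862 236.01944407] [503.81818189 235.63780112] [504.05771798 234.75264983]
[503.88921283 235.46996501]
```

View pics/c9.png

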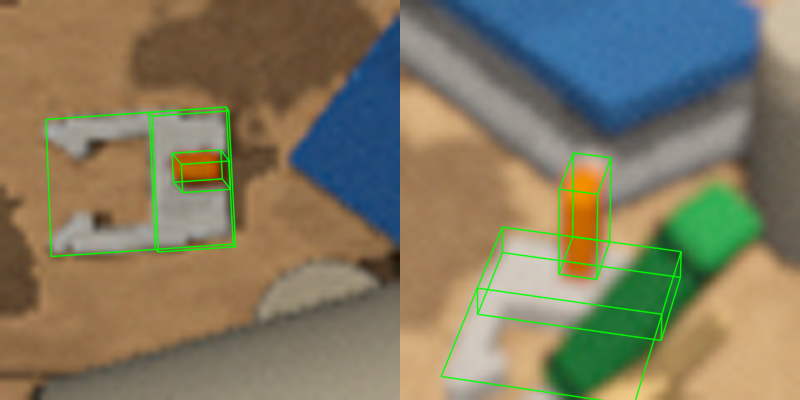

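```bash
sed -i 's/^CLIP=.*BR=/CLIP=T(504,235.5,1.635); BR=/' plan.py
python3 - <<'E'
from plan import *
R=Rdown(np.pi/2+1.635+np.pi)
s=arm.read_state();print(s["joints"],s["position"])
t=ap(CLIP,(-40,0,0))[0];print(t)
m=Rdown(5.3)
p=plan([(np.array([470,80,270]),m),(np.array([t[0],t[1],200]),R)],4.5,deg=10)
E
```

```text
[ 2.80740024e-01 -4.80357235e-02 -3.87166359e-01  3.05219551e-04
 -1.23124157e+00  6.61706894e-01] [400.58876124 -50.8957328  261.27533408]
[506.56638293 195.58241392   0.        ]
13 rows
[[-0.3,-2.1,-0.12],[0.0,-0.0,-10.0],4.5],
[[0.07,-2.11,-0.13],[0.0,-0.0,-9.9],4.5],
[[0.44,-2.07,-0.12],[0.0,-0.0,-10.0],4.5],
[[0.79,-1.97,-0.13],[0.0,-0.0,-9.9],4.5],
[[1.11,-1.8,-0.12],[0.0,-0.0,-10.0],4.5],
[[1.41,-1.58,-0.13],[0.0,-0.0,-9.9],4.5],
[[1.66,-1.31,-0.12],[0.0,-0.0,-10.0],4.5],
 |[[1.58,-1.27,1.17],[0.0,-0.0,-10.0],4.5],
[[1.77,-0.97,1.16],[0.0,-0.0,-10.0],4.5],
[[1.91,-0.65,1.17],[0.0,0.0,-10.0],4.5]

[[1.99,-0.31,1.17],[0.0,0.0,-10.0],4.5],
[[2.02,0.05,1.16],[0.0,0.0,-10.0],4.5],
[[1.99,0.39,1.17],[0.0,0.0,-10.0],4.5],
 |
```

Request:
{"method": "jog_arm", "body": {"rows": [[[-0.3, -2.1, -0.1], [0, 0, -10], 4.5], [[0.1, -2.1, -0.1], [0, 0, -10], 4.5], [[0.4, -2.1, -0.1], [0, 0, -10], 4.5], [[0.8, -2, -0.1], [0, 0, -10], 4.5], [[1.1, -1.8, -0.1], [0, 0, -10], 4.5], [[1.4, -1.6, -0.1], [0, 0, -10], 4.5], [[1.7, -1.3, -0.1], [0, 0, -10], 4.5], [[1.6, -1.3, 1.2], [0, 0, -10], 4.5], [[1.8, -1, 1.2], [0, 0, -10], 4.5], [[1.9, -0.6, 1.2], [0, 0, -10], 4.5]]}}

```text
clock: 11.4
position: [490.0, 142.7, 230.2]
ee_rot: [0.846, 0.534, -0.001, 0.0]
contact_force: [-0.2, 0.1, 0.1]
gripper_width: 45.0
```

Request:
{"method": "jog_arm", "body": {"rows": [[[2, -0.3, 1.2], [0, 0, -10], 4.5], [[2, 0, 1.2], [0, 0, -10], 4.5], [[2, 0.4, 1.2], [0, 0, -9.5], 4.5], [[0, 0, 0], [0, 0, 0], 4.5], [[0, 0, 0], [0, 0, 0], 4.5]]}}

```text
clock: 12.02
position: [507.3, 199.7, 195.3]
ee_rot: [0.685, 0.729, -0.001, 0.0]
contact_force: [-0.6, 0.9, 0.1]
gripper_width: 45.0
```

Run:
```python
from plan import *
R=Rdown(np.pi/2+1.635+np.pi)
s=arm.read_state();print(s["joints"],s["position"])
t=ap(CLIP,(-40,0,0))[0];print(t)
p=plan([(np.array([t[0],t[1],60]),R)],4.5,deg=10)
```

```text
[ 6.72563778e-01  2.58079271e-01 -2.04468008e-01  2.12989339e-04
 -1.10953146e+00  2.53171187e+00] [507.33118373 199.68929811 195.30290049]
[506.56638293 195.58241392   0.        ]
3 rows
[[-0.13,-0.03,4.51],[-0.0,0.0,-0.0],4.5],
[[-0.13,-0.03,4.51],[-0.0,0.0,-0.1],4.5],
[[-0.13,-0.03,4.51],[-0.1,0.1,0.0],4.5],
 |
```

Request:
{"method": "jog_arm", "body": {"rows": [[[-0.4, -0.1, 4], [0, 0, 0], 4.5], [[0, 0, 4], [0, 0, 0], 4.5], [[0, 0, 3.5], [0, 0, 0], 4.5], [[0, 0, 2.5], [0, 0, 0], 4.5], [[0, 0, 1], [0, 0, 0], 4.5], [[0, 0, 0], [0, 0, 0], 4.5], [[0, 0, 0], [0, 0, 0], 4.5]]}}

```text
clock: 12.9
position: [507.7, 196.3, 47.1]
ee_rot: [0.684, 0.729, 0.001, 0.0]
contact_force: [0.1, -0.6, 0.0]
gripper_width: 44.7
```

Run:
```python
from plan import *
from ov import *
R=Rdown(np.pi/2+1.635+np.pi)
s=arm.read_state();print(s["joints"],s["position"])
t=ap(CLIP,(-40,0,0))[0];print(t)
p=plan([(np.array([t[0],t[1],13.5]),R)],4.5,deg=10)
im=eyes.get_image("side")[:,:,::-1].copy()
draw("side",im,[(CLIP,clip,(0,255,0))],(240,220,80,80),7,"pics/d1.png")
```

```text
[ 6.67173130e-01  4.18439918e-01 -3.94835226e-01  4.33595095e-04
 -7.54879608e-01  2.53833156e+00] [507.6503337  196.31711311  47.05622032]
[506.56638293 195.58241392   0.        ]
1 rows
[[-0.07,-0.12,3.36],[0.1,-0.1,0.0],4.5],
 |
```

View pics/d1.png

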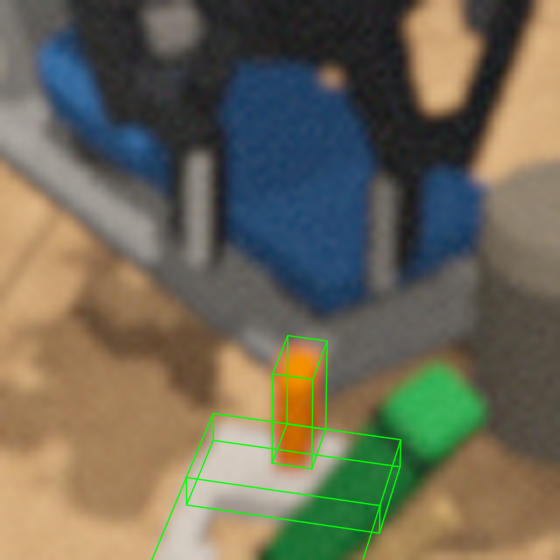

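Request:
{"method": "jog_arm", "body": {"rows": [[[-0.1, -0.1, 1.5], [0, 0, 0], 4.5], [[0, 0, 1.2], [0, 0, 0], 4.5], [[0, 0, 0.6], [0, 0, 0], 4.5], [[0, 0, 0], [0, 0, 0], 4.5], [[0, 0, 0], [0, 0, 0], 0], [[0, 0, 0], [0, 0, 0], 0], [[0, 0, 0], [0, 0, 0], 0], [[0, 0, 0], [0, 0, 0], 0], [[0, 0, 0], [0, 0, 0], 0], [[0, 0, 0], [0, 0, 0], 0]]}}

```text
clock: 14.2
position: [506.2, 195.0, 13.2]
ee_rot: [0.684, 0.73, 0.0, 0.0]
contact_force: [0.5, -0.1, 4.6]
gripper_width: 8.7
```

Request:
{"method": "jog_arm", "body": {"rows": [[[0, 0, -1], [0, 0, 0], 0], [[0, 0, -2], [0, 0, 0], 0], [[0, 0, -3], [0, 0, 0], 0], [[0, 0, -4], [0, 0, 0], 0], [[0, 0, -3], [0, 0, 0], 0], [[0, 0, 0], [0, 0, 0], 0], [[0, 0, 0], [0, 0, 0], 0]]}}

```text
clock: 15.08
position: [504.7, 194.3, 141.6]
ee_rot: [0.684, 0.729, -0.001, -0.001]
contact_force: [0.4, 0.5, -1.0]
gripper_width: 9.1
```

Run:
```python
from plan import *
from ov import *
s=arm.read_state();print(s["joints"],s["position"])
im=eyes.get_image("side")[:,:,::-1].copy()
draw("side",im,[],(240,180,100,100),6,"pics/d2.png")
t=ap(BR,(-118,0,0))[0];print(t)
t2=ap(BR,(-165,0,0))[0];print(t2)
R=Rdown(np.pi/2-0.626+np.pi)
plan([(np.array([t2[0],t2[1],150]),R)],0,deg=10)
```

```text
[ 6.66888619e-01  3.00929733e-01 -2.90339853e-01 -1.00619262e-03
 -9.81843928e-01  2.53907784e+00] [504.74759331 194.31025602 141.56376004]
[510.37544121 107.13713732   0.        ]
[472.28769322 134.67481066   0.        ]
13 rows
[[-0.44,-0.28,-0.07],[-0.0,0.0,10.0],0],
[[-0.48,-0.19,-0.06],[0.0,0.0,9.9],0],
[[-0.51,-0.12,-0.07],[0.0,0.1,10.0],0],
[[-0.52,-0.02,-0.07],[-0.0,-0.0,10.0],0],
[[-0.52,0.07,-0.07],[-0.0,-0.0,9.9],0],
[[-0.49,0.16,-0.06],[-0.0,0.0,10.0],0],
[[-0.47,0.24,-0.07],[-0.0,0.0,9.9],0],
[[-0.41,0.32,-0.07],[-0.0,0.0,10.0],0],
[[-0.35,0.38,-0.07],[0.0,0.1,10.0],0],
[[-0.28,0.44,-0.06],[-0.0,-0.0,9.9],0]

[[-0.2,0.48,-0.07],[-0.0,0.0,10.0],0],
[[-0.11,0.51,-0.07],[-0.0,0.0,10.0],0],
[[-0.03,0.52,-0.07],[-0.0,0.0,9.9],0],
 |
```

View pics/d2.png

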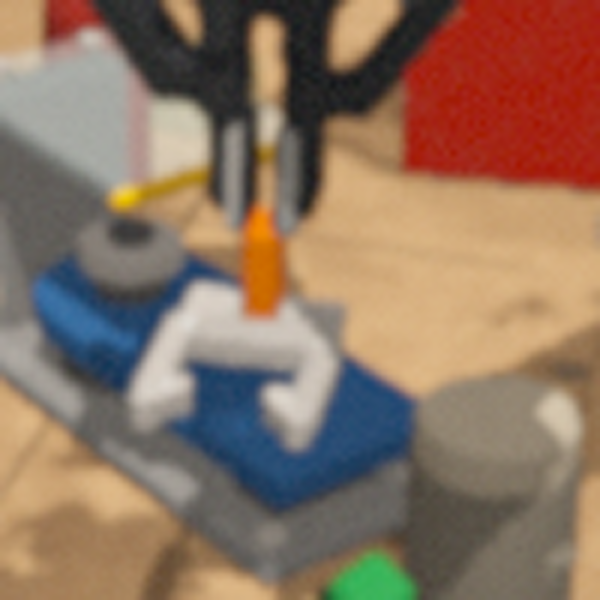

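Run:
```python
from plan import *
from ov import *
s=arm.read_state();p=s["position"]; print(p,s["gripper_width"],s["contact_force"])
im=eyes.get_image("side")[:,:,::-1].copy();it=eyes.get_image("top")[:,:,::-1].copy()
u=np.array([np.cos(1.635),np.sin(1.635)])
items=[(T(*(p[:2]+40*u),1.635,p[2]-13),clip,(0,255,0)),(T(*(p[:2]+40*u),1.635,p[2]-40),clip,(0,0,255)),(np.eye(4),[[p-[10,0,0],p+[10,0,0]],[p,p+[0,0,50]]],(255,0,255))]
draw("side",im,items,(240,180,80,80),5,"pics/x1.png");draw("top",it,items,(190,190,80,80),5,"pics/x2.png")
cv2.imwrite("pics/d3.png",np.hstack([cv2.imread("pics/x1.png"),cv2.imread("pics/x2.png")]))
```

```text
[504.65547471 194.16284815 141.14855612] 8.722482533420884 [-0.26889896  0.24652014 -1.96611401]
```

View pics/d3.png

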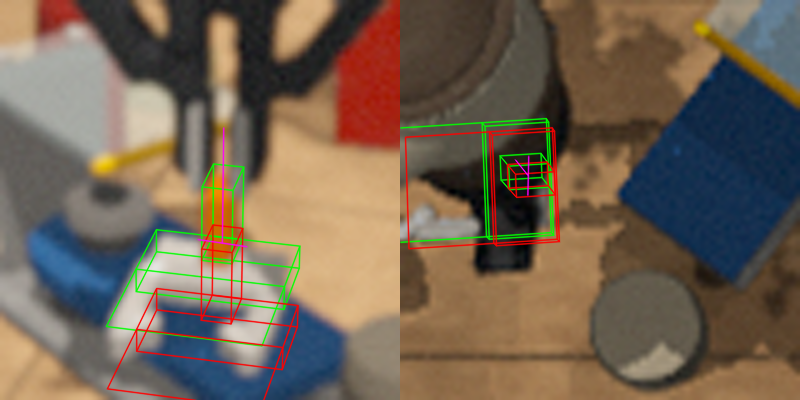

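Run:
```python
from h import *
for x in (507+27,507-27):
  for z in (47,52,60,68): print(x,z,proj("side",[x,196,z]))
p=[504.7,194.2,141.1]
for z in (141,150,160,165): print(z,proj("side",[[p[0]+10,204,z],[p[0]-10,204,z]]))
```

```text
534 47 [[269.60054046 266.40968392]]
534 52 [[269.58824676 264.38678435]]
534 60 [[269.56844118 261.12782078]]
534 68 [[269.54846675 257.84107376]]
480 47 [[294.88355613 270.80116932]]
480 52 [[294.93893202 268.75733413]]
480 60 [[295.0281545 265.4642761]]
480 68 [[295.11815002 262.14268588]]
141 [[277.5888602  229.80786957]
 [287.54038383 231.29636436]]
150 [[277.60582932 225.72453979]
 [287.60842569 227.19472708]]
160 [[277.62488763 221.13848609]
 [287.68484981 222.58779745]]
165 [[277.63449829 218.82584416]
 [287.72339084 220.26450206]]
```

Run:
```python
from plan import *
t=ap(BR,(-147,0,0))[0];print(t)
R=Rdown(np.pi/2-0.626+np.pi)
plan([(np.array([t[0],t[1],190]),R)],0,deg=9.5)
```

```text
[486.87449032 124.12846768   0.        ]
14 rows
[[-0.49,-0.16,-0.35],[0.0,0.0,9.3],0],
[[-0.51,-0.08,-0.35],[0.0,0.0,9.2],0],
[[-0.52,0.0,-0.34],[0.0,0.0,9.3],0],
[[-0.51,0.09,-0.35],[0.0,0.1,9.2],0],
[[-0.49,0.17,-0.35],[0.0,-0.0,9.3],0],
[[-0.46,0.24,-0.35],[0.0,-0.0,9.2],0],
[[-0.41,0.31,-0.35],[0.0,0.0,9.3],0],
[[-0.36,0.38,-0.34],[0.0,0.0,9.2],0],
[[-0.29,0.43,-0.35],[0.0,0.0,9.3],0],
[[-0.22,0.47,-0.35],[0.0,0.0,9.2],0]

[[-0.14,0.49,-0.35],[0.0,0.1,9.3],0],
[[-0.05,0.52,-0.35],[0.0,-0.0,9.2],0],
[[0.02,0.52,-0.35],[0.0,-0.0,9.3],0],
[[0.11,0.5,-0.34],[0.0,-0.0,9.2],0],
 |
```

Request:
{"method": "jog_arm", "body": {"rows": [[[-0.5, -0.2, -0.8], [0, 0, 4], 0], [[-0.5, -0.1, -0.8], [0, 0, 9], 0], [[-0.5, 0, -0.8], [0, 0, 9.5], 0], [[-0.5, 0.1, -0.8], [0, 0, 9.5], 0], [[-0.5, 0.2, -0.8], [0, 0, 9.5], 0], [[-0.5, 0.2, -0.8], [0, 0, 9.5], 0], [[-0.4, 0.3, 0], [0, 0, 9.5], 0], [[-0.4, 0.4, 0], [0, 0, 9.5], 0], [[-0.3, 0.4, 0], [0, 0, 9.5], 0], [[-0.2, 0.5, 0], [0, 0, 9.5], 0]]}}

```text
clock: 16.48
position: [495.1, 143.2, 189.6]
ee_rot: [0.999, 0.038, -0.001, 0.001]
contact_force: [0.0, -0.8, -1.0]
gripper_width: 8.6
```

Request:
{"method": "jog_arm", "body": {"rows": [[[-0.1, 0.5, 0], [0, 0, 9.5], 0], [[0, 0.5, 0], [0, 0, 9.5], 0], [[0, 0.5, 0], [0, 0, 9.5], 0], [[0.1, 0.5, 0], [0, 0, 9], 0], [[0, 0, 0], [0, 0, 2.5], 0], [[0, 0, 0], [0, 0, 0], 0]]}}

```text
clock: 17.23
position: [491.9, 123.4, 189.8]
ee_rot: [0.953, -0.303, -0.001, 0.001]
contact_force: [0.2, -0.4, -1.0]
gripper_width: 8.9
```

Run:
```python
from plan import *
from ov import *
s=arm.read_state();print(s["joints"],s["position"],s["gripper_width"])
im=eyes.get_image("side")[:,:,::-1].copy();it=eyes.get_image("top")[:,:,::-1].copy()
p=s["position"];u=np.array([np.cos(.626),-np.sin(.626)])
items=[(T(*(p[:2]+40*u),-.626,p[2]-13),clip,(0,255,0)),(BR,bracket,(0,255,255))]
draw("side",im,items,(225,155,100,100),4,"pics/x1.png");draw("top",it,items,(200,150,100,100),4,"pics/x2.png")
cv2.imwrite("pics/d4.png",np.hstack([cv2.imread("pics/x1.png"),cv2.imread("pics/x2.png")]))
t=ap(BR,(-147,0,0))[0];print(t)
R=Rdown(np.pi/2-0.626+np.pi)
plan([(np.array([t[0],t[1],110]),R)],0,deg=9.5,step=30)
```

```text
[ 5.66254050e-01  1.98351079e-01 -2.99238260e-01 -2.35523562e-04
 -1.07517253e+00  3.88703241e-01] [491.88030791 123.41061492 189.76270659] 8.942542575290513
[486.87449032 124.12846768   0.        ]
3 rows
[[-0.15,0.08,2.67],[0.0,0.0,0.2],0],
[[-0.15,0.08,2.67],[0.0,0.0,0.2],0],
[[-0.15,0.08,2.67],[0.1,0.0,0.2],0],
 |
```

View pics/d4.png

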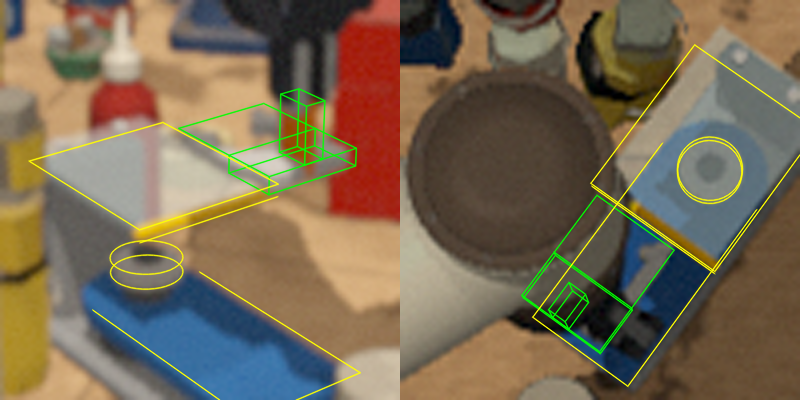

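Request:
{"method": "jog_arm", "body": {"rows": [[[-0.4, 0.2, 0], [0, 0, 0.6], 0], [[0, 0, 2], [0, 0, 0], 0], [[0, 0, 3], [0, 0, 0], 0], [[0, 0, 3], [0, 0, 0], 0], [[0, 0, 2], [0, 0, 0], 0], [[0, 0, 1], [0, 0, 0], 0], [[0, 0, 0], [0, 0, 0], 0], [[0, 0, 0], [0, 0, 0], 0]]}}

```text
clock: 18.32
position: [488.5, 124.7, 81.6]
ee_rot: [0.951, -0.308, 0.001, -0.001]
contact_force: [0.3, 0.4, -0.9]
gripper_width: 8.7
```

Run:
```python
from plan import *
from ov import *
s=arm.read_state();print(s["joints"],s["position"],s["gripper_width"])
im=eyes.get_image("side")[:,:,::-1].copy()
p=s["position"];u=np.array([np.cos(.626),-np.sin(.626)])
items=[(T(*(p[:2]+40*u),-.626,p[2]-13),clip,(0,255,0)),(BR,bracket,(0,255,255))]
draw("side",im,items,(225,155,100,100),6,"pics/d5.png")
t=ap(BR,(-147,0,0))[0];t2=ap(BR,(-125,0,0))[0]
print("bracket coords of tcp",np.linalg.inv(BR)@np.r_[p,1])
R=Rdown(np.pi/2-0.626+np.pi)
plan([(np.array([t[0],t[1],66]),R),(np.array([t2[0],t2[1],62]),R)],0,deg=9.5,step=15)
```

```text
[ 5.72611550e-01  3.13477241e-01 -4.54748338e-01  3.84640281e-04
 -8.00698863e-01  3.71465005e-01] [488.53790704 124.70681934  81.62347814] 8.719583536033571
bracket coords of tcp [-145.99086516    1.44329231   81.62347814    1.        ]
4 rows
[[-0.05,0.07,0.78],[-0.1,-0.0,-0.0],0],
[[-0.05,0.08,0.79],[-0.0,-0.1,-0.0],0],
 |[[1.1,-0.0,0.2],[-0.0,0.0,-0.0],0],
[[1.1,-0.0,0.2],[-0.0,0.0,-0.0],0],
 |
```

View pics/d5.png

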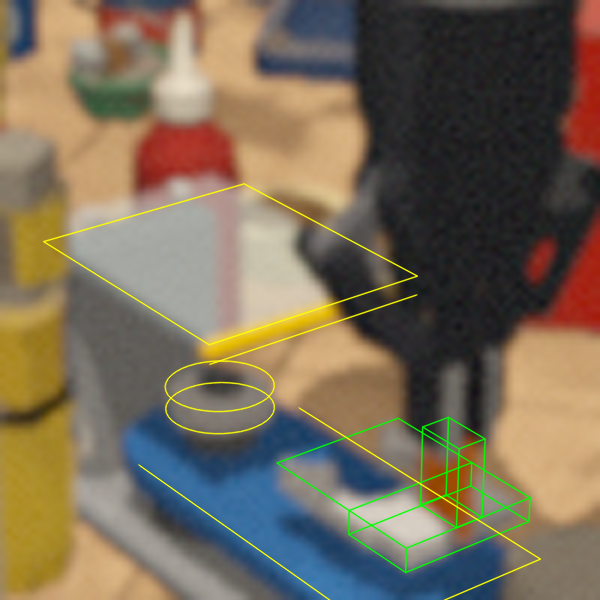

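Request:
{"method": "jog_arm", "body": {"rows": [[[0, 0.15, 0.6], [0, 0, 0], 0], [[0.6, 0, 0.4], [0, 0, 0], 0], [[0.8, 0, 0], [0, 0, 0], 0], [[0.6, 0, 0], [0, 0, 0], 0], [[0, 0, 0.2], [0, 0, 0], 0], [[0, 0, 0.2], [0, 0, 0], 0], [[0, 0, 0], [0, 0, 0], 0], [[0, 0, 0], [0, 0, 0], 0]]}}

```text
clock: 19.38
position: [503.1, 111.5, 66.7]
ee_rot: [0.951, -0.308, 0.0, 0.0]
contact_force: [0.2, 0.5, -1.2]
gripper_width: 8.9
```

Request:
{"method": "jog_arm", "body": {"rows": [[[0, 0, 0.2], [0, 0, 0], 0], [[0, 0, 0.2], [0, 0, 0], 0], [[0, 0, 0], [0, 0, 0], 0], [[0, 0, 0], [0, 0, 0], 0]]}}

```text
clock: 19.88
position: [503.2, 111.4, 62.7]
ee_rot: [0.951, -0.308, 0.0, -0.0]
contact_force: [0.1, -0.7, -0.5]
gripper_width: 9.2
```

Run:
```python
from plan import *
from ov import *
s=arm.read_state();print(s["position"],s["gripper_width"],s["contact_force"])
im=eyes.get_image("side")[:,:,::-1].copy()
p=s["position"];u=np.array([np.cos(.626),-np.sin(.626)])
items=[(T(*(p[:2]+40*u),-.626,45),clip,(0,255,0)),(BR,bracket,(0,255,255))]
draw("side",im,items,(225,155,100,100),6,"pics/d6.png")
print("bracket coords of tcp",np.linalg.inv(BR)@np.r_[p,1])
```

```text
[503.21619947 111.40235131  62.71850185] 9.169825947766375 [ 0.0547829  -0.73230141 -0.54496005]
bracket coords of tcp [-126.30071202   -0.73822266   62.71850185    1.        ]
```

View pics/d6.png

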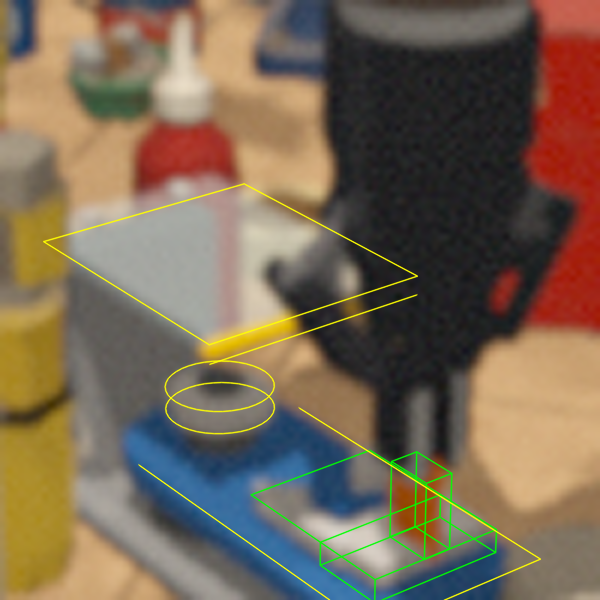

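Request:
{"method": "jog_arm", "body": {"rows": [[[0, 0, 0.2], [0, 0, 0], 0], [[0, 0, 0.15], [0, 0, 0], 0], [[0, 0, 0], [0, 0, 0], 0], [[0, 0, 0], [0, 0, 0], 0]]}}

```text
clock: 20.42
position: [503.2, 111.4, 59.2]
ee_rot: [0.951, -0.308, 0.0, 0.0]
contact_force: [-0.7, 0.0, -0.7]
gripper_width: 8.8
```

Request:
{"method": "jog_arm", "body": {"rows": [[[0, 0, 0.15], [0, 0, 0], 0], [[0, 0, 0], [0, 0, 0], 0], [[0, 0, 0], [0, 0, 0], 0]]}}

```text
clock: 20.8
position: [503.4, 111.5, 58.2]
ee_rot: [0.951, -0.308, 0.0, -0.0]
contact_force: [-2.9, 0.8, 4.7]
gripper_width: 8.7
```

Request:
{"method": "jog_arm", "body": {"rows": [[[0, 0, 0], [0, 0, 0], 2], [[0, 0, 0], [0, 0, 0], 3.5], [[0, 0, 0], [0, 0, 0], 4], [[0, 0, -0.5], [0, 0, 0], 4], [[0, 0, -2], [0, 0, 0], 4], [[-1, 0, -4], [0, 0, 0], 4], [[-2, 0, -5], [0, 0, 0], 4], [[-2, 0, -5], [0, 0, 0], 4], [[-2, 0, -3], [0, 0, 0], 4]]}}

```text
clock: 21.92
position: [446.7, 153.1, 255.9]
ee_rot: [0.951, -0.308, 0.001, -0.002]
contact_force: [0.4, 0.2, -0.3]
gripper_width: 40.1
```

Run:
```python
from plan import *
from ov import *
s=arm.read_state();p=s["position"];print(p,s["gripper_width"],s["contact_force"])
im=eyes.get_image("side")[:,:,::-1].copy();it=eyes.get_image("top")[:,:,::-1].copy()
cv2.imwrite("pics/side6.png",im);cv2.imwrite("pics/top6.png",it)
items=[(BR@T(-85,0,0,45),clip,(0,255,0)),(BR,bracket,(0,255,255))]
draw("side",im,items,(225,185,90,90),4.4,"pics/x1.png");draw("top",it,items,(210,150,90,90),4.4,"pics/x2.png")
cv2.imwrite("pics/d7.png",np.hstack([cv2.imread("pics/x1.png"),cv2.imread("pics/x2.png")]))
```

```text
[446.6687138  153.05352064 255.9337188 ] 40.12920592724992 [ 0.40086774  0.15185557 -0.2848572 ]
```

View pics/d7.png

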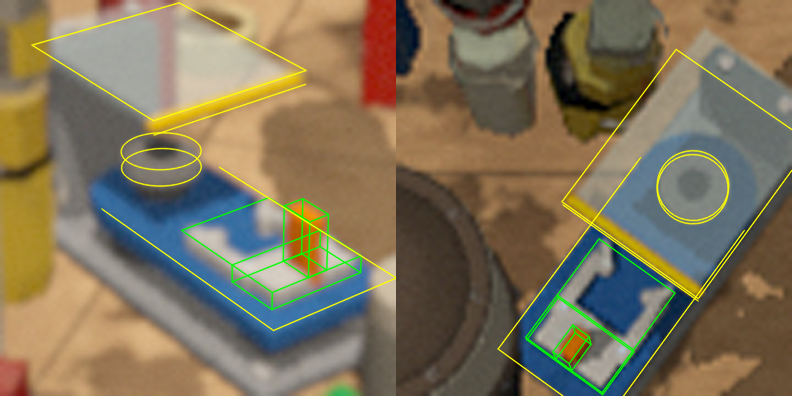

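Run:
```python
from plan import *
from ov import *
print([unp("top",(122,240),z) for z in (0,150)],[unp("top",(88,225),z) for z in (150,220)])
F=cradleT(*CR); R=Rlean(CR[2],0.55,-1)
t=ap(F,(5,0,90))[0];pre=ap(F,(5,0,210))[0];print(t,pre)
plan([(np.array([430,240,300]),Rlean(-.5,0.2,-1)),(pre,R)],5,deg=9.5)
im=cv2.imread("pics/side6.png");it=cv2.imread("pics/top6.png")
items=[(F,fork,(0,255,255))]
draw("side",im,items,(245,255,70,70),5.7,"pics/x1.png");draw("top",it,items,(135,205,70,70),5.7,"pics/x2.png")
cv2.imwrite("pics/d8.png",np.hstack([cv2.imread("pics/x1.png"),cv2.imread("pics/x2.png")]))
```

```text
[array([482.84318175, 472.74308126,   0.        ]), array([465.01651354, 422.87921116, 150.        ])] [array([502.57905766, 510.14752412, 150.        ]), array([491.89668199, 481.38719413, 220.        ])]
[458.03671625 343.11477956 105.34064313] [400.51263527 368.11654017 207.64358578]
6 rows
[[-3.21,-3.0,-2.12],[0.1,5.6,-3.6],5],
[[-2.79,-3.19,-2.41],[0.1,5.6,-3.6],5],
 |[[-2.6,-2.46,1.83],[0.5,5.0,-1.2],5],
[[-2.69,-2.5,1.62],[0.5,5.0,-1.2],5],
[[-2.78,-2.55,1.41],[0.4,5.0,-1.2],5],
[[-2.83,-2.59,1.17],[0.5,5.1,-1.2],5],
 |
```

View pics/d8.png

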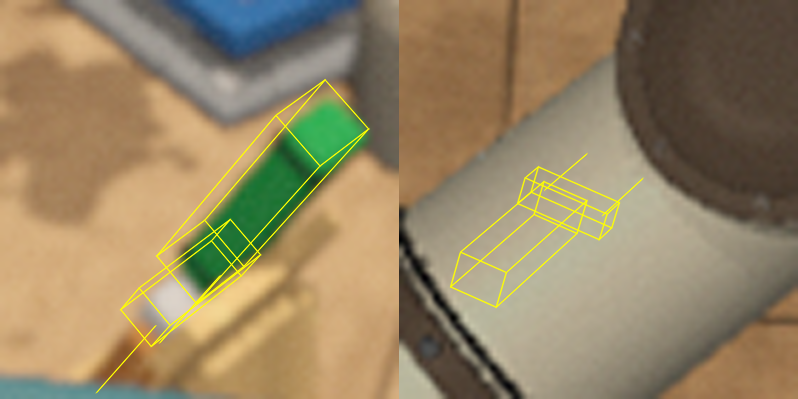

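Run:
```python
from plan import *
from ov import *
im=cv2.imread("pics/side0.png");it=cv2.imread("pics/top0.png")
out=[]
for v,dz in (((456,344,-.41),-4),((455,342,-.42),-5)):
    F=cradleT(*v);F[2,3]+=dz
    items=[(F,fork,(0,255,255))]
    draw("side",im,items,(255,265,60,60),5,"pics/x1.png");draw("top",it,items,(140,205,60,60),5,"pics/x2.png")
    out.append(np.hstack([cv2.imread("pics/x1.png"),cv2.imread("pics/x2.png")]))
cv2.imwrite("pics/d9.png",np.vstack(out))
```

```text
(no output)
```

View pics/d9.png

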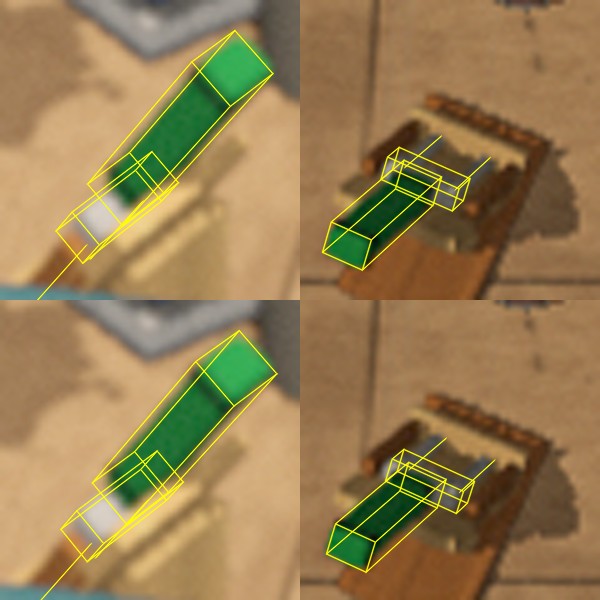

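```bash
sed -i 's/^CLIP=/def forkF():\n    from ov import cradleT\n    F=cradleT(455,342,-.42);F[2,3]-=4;return F\nCLIP=/' plan.py
python3 - <<'E'
from plan import *
F=forkF(); R=Rlean(-.42,0.55,-1)
t=ap(F,(5,0,92))[0];pre=ap(F,(5,0,210))[0];print(t,pre)
plan([(np.array([430,240,300]),Rlean(-.5,0.2,-1)),(pre,R)],5,deg=9.5)
E
```

```text
[456.0732425  341.52071936 103.04569217] [399.756571   366.67019875 203.64358578]
6 rows
[[-3.21,-3.0,-2.12],[0.1,5.6,-3.6],5],
[[-2.79,-3.19,-2.41],[0.1,5.6,-3.6],5],
 |[[-2.62,-2.42,1.93],[0.4,5.0,-1.1],5],
[[-2.72,-2.46,1.71],[0.4,5.0,-1.0],5],
[[-2.83,-2.49,1.49],[0.5,5.0,-1.1],5],
[[-2.89,-2.54,1.26],[0.4,5.1,-1.0],5],
 |
```

Request:
{"method": "jog_arm", "body": {"rows": [[[-3.2, -3, -2.1], [0, 5.5, -3.5], 5], [[-2.8, -3.2, -2.4], [0, 5.5, -3.5], 5], [[-2.6, -2.4, 1.9], [0.5, 5, -1], 5], [[-2.7, -2.5, 1.7], [0.5, 5, -1], 5], [[-2.8, -2.5, 1.5], [0.5, 5, -1], 5], [[-2.9, -2.5, 1.3], [0.5, 5, -1], 5], [[0, 0, 0], [0, 0, 0], 5], [[0, 0, 0], [0, 0, 0], 5]]}}

```text
clock: 23.02
position: [400.1, 364.6, 198.0]
ee_rot: [0.942, -0.204, 0.26, 0.059]
contact_force: [0.7, 0.7, 0.2]
gripper_width: 49.8
```

```bash
cat > look.py <<'E'
from plan import *
from ov import *
def look(items,rs,rt,out,s=5):
    im=eyes.get_image("side")[:,:,::-1].copy();it=eyes.get_image("top")[:,:,::-1].copy()
    draw("side",im,items,rs,s,"pics/x1.png");draw("top",it,items,rt,s,"pics/x2.png")
    cv2.imwrite(out,np.hstack([cv2.imread("pics/x1.png"),cv2.imread("pics/x2.png")]))
E
python3 - <<'E'
from look import *
s=arm.read_state();print(s["joints"].round(2),s["position"])
F=forkF(); R=Rlean(-.42,0.55,-1)
t=ap(F,(5,0,92))[0];pre=ap(F,(5,0,185))[0]
plan([(pre,R),(t,R)],5,deg=9.5,step=30)
look([(F,fork,(0,255,255))],(245,225,80,80),(130,195,80,80),"pics/e1.png")
E
```

```text
[ 1.31  0.22 -0.59  0.66 -0.98 -0.59] [400.08288533 364.55808782 197.97615161]
5 rows
[[0.22,-0.2,1.95],[0.5,0.6,-0.3],5],
 |[[-0.0,-0.0,2.33],[0.0,-0.0,0.0],5],
[[-0.0,-0.0,2.32],[0.0,-0.0,0.0],5],
[[-0.0,-0.0,2.33],[0.0,-0.0,0.0],5],
[[-0.01,-0.0,2.32],[0.0,-0.0,0.0],5],
 |
```

View pics/e1.png

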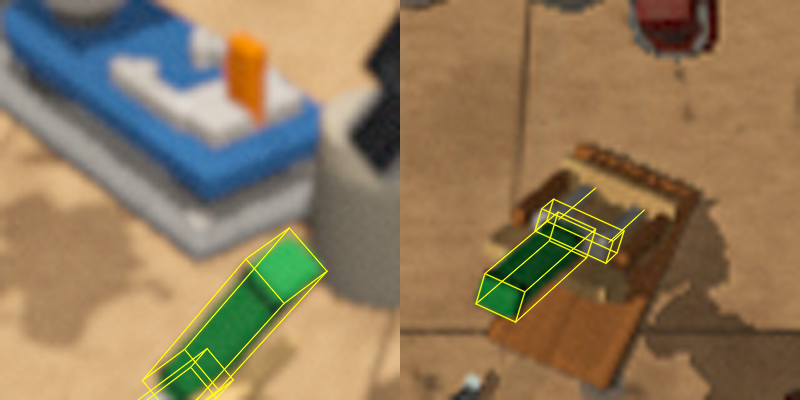

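Request:
{"method": "jog_arm", "body": {"rows": [[[0.2, -0.2, 1.5], [0.5, 0.6, -0.3], 5], [[0, 0, 1.5], [0, 0, 0], 5], [[0, 0, 2], [0, 0, 0], 5], [[0, 0, 0], [0, 0, 0], 5], [[0, 0, 0], [0, 0, 0], 5]]}}

```text
clock: 23.75
position: [426.6, 355.5, 157.4]
ee_rot: [0.941, -0.201, 0.266, 0.056]
contact_force: [-0.4, 0.4, 0.6]
gripper_width: 50.1
```

Run:
```python
from look import *
s=arm.read_state();print(s["joints"].round(2),s["position"],s["contact_force"])
F=forkF(); R=Rlean(-.42,0.55,-1);p=s["position"]
t=ap(F,(5,0,92))[0]
plan([(t,R)],5,deg=9.5,step=20)
Rm=Ro.from_quat(s["ee_rot"]).as_matrix()
look([(F,fork,(0,255,255)),(np.eye(4),[[p-25*Rm[:,1],p+25*Rm[:,1]],[p,p-60*Rm[:,2]]],(255,0,255))],(245,225,80,80),(130,195,80,80),"pics/e2.png")
```

```text
[ 1.23  0.27 -0.66  0.77 -0.85 -0.66] [426.55195951 355.45468779 157.42790396] [-0.38712824  0.38882961  0.56595824]
4 rows
[[-0.02,0.02,1.59],[-0.0,-0.0,-0.0],5],
[[-0.01,0.02,1.58],[-0.1,-0.0,-0.0],5],
[[-0.02,0.02,1.59],[0.0,-0.0,-0.0],5],
[[-0.01,0.01,1.58],[-0.0,-0.0,-0.0],5],
 |
```

View pics/e2.png

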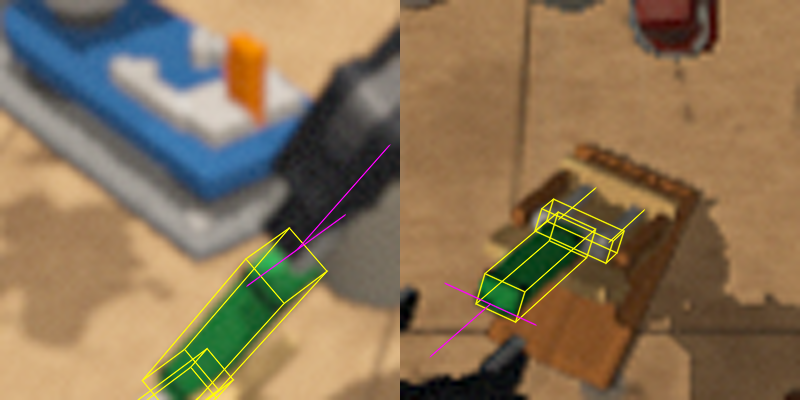

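Request:
{"method": "jog_arm", "body": {"rows": [[[0, 0, 1.5], [0, 0, 0], 5], [[0, 0, 2], [0, 0, 0], 5], [[0, 0, 1.5], [0, 0, 0], 5], [[0, 0, 1.3], [0, 0, 0], 5], [[0, 0, 0], [0, 0, 0], 5], [[0, 0, 0], [0, 0, 0], 5]]}}

```text
clock: 24.6
position: [456.4, 342.1, 103.1]
ee_rot: [0.941, -0.2, 0.266, 0.056]
contact_force: [1.6, 0.7, -0.1]
gripper_width: 49.9
```

Run:
```python
from look import *
s=arm.read_state();print(s["joints"].round(2),s["position"],s["contact_force"])
F=forkF(); R=Rlean(-.42,0.55,-1);p=s["position"]
t=ap(F,(5,0,92))[0]
plan([(t,R)],5,deg=9.5,step=20)
Rm=Ro.from_quat(s["ee_rot"]).as_matrix()
look([(F,fork,(0,255,255)),(np.eye(4),[[p-25*Rm[:,1],p+25*Rm[:,1]],[p,p-60*Rm[:,2]]],(255,0,255))],(245,225,80,80),(130,195,80,80),"pics/e3.png")
```

```text
[ 1.12  0.34 -0.74  0.94 -0.7  -0.77] [456.35279085 342.06951866 103.10479379] [ 1.56714704  0.74248874 -0.05421717]
1 rows
[[-0.01,0.06,0.0],[-0.1,-0.0,0.0],5],
 |
```

View pics/e3.png

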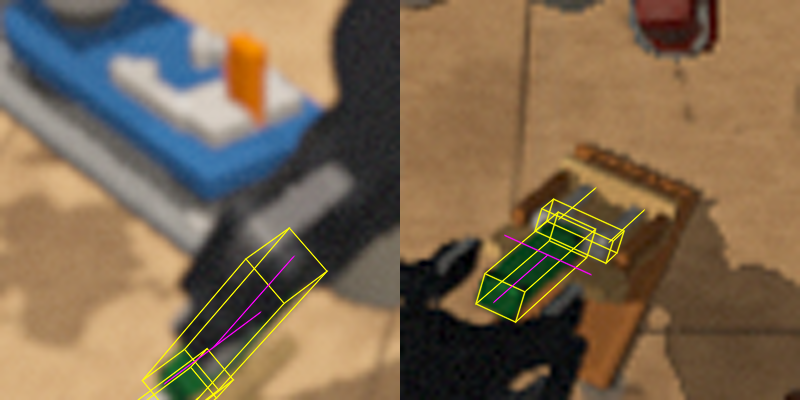

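Request:
{"method": "jog_arm", "body": {"rows": [[[0, 0, 0], [0, 0, 0], 3.5], [[0, 0, 0], [0, 0, 0], 2.5], [[0, 0, 0], [0, 0, 0], 1], [[0, 0, 0], [0, 0, 0], 0.5], [[0, 0, 0], [0, 0, 0], 0.5], [[0, 0, 0], [0, 0, 0], 0.5]]}}

```text
clock: 25.45
position: [456.4, 342.3, 103.3]
ee_rot: [0.941, -0.2, 0.266, 0.056]
contact_force: [-2.0, 0.9, 3.7]
gripper_width: 20.8
```

Run:
```python
from plan import *
s=arm.read_state();print(s["position"],s["ee_rot"],s["contact_force"],s["gripper_width"])
np.savez("grasp.npz",p=s["position"],q=s["ee_rot"])
```

```text
[456.35613319 342.25457758 103.33970381] [ 0.94127737 -0.20015689  0.26610183  0.05589222] [-1.97329408  0.92753194  3.66359835] 20.832363857356942
```

Request:
{"method": "jog_arm", "body": {"rows": [[[0, 0, -1.5], [0, 0, 0], 0.5], [[0, 0, -3], [0, 0, 0], 0.5], [[0, 0, -4], [0, 0, 0], 0.5], [[0, 0, -4], [0, 0, 0], 0.5], [[0, 0, -2], [0, 0, 0], 0.5], [[0, 0, 0], [0, 0, 0], 0.5], [[0, 0, 0], [0, 0, 0], 0.5]]}}

```text
clock: 26.32
position: [386.9, 371.5, 225.1]
ee_rot: [0.941, -0.2, 0.266, 0.058]
contact_force: [0.1, 0.5, -1.3]
gripper_width: 21.2
```

```bash
cat >> look.py <<'E'
def Tst():
    s=arm.read_state();G=np.eye(4);G[:3,:3]=Ro.from_quat(s["ee_rot"]).as_matrix();G[:3,3]=s["position"];return G
def inhand(): # fork in tool frame from fit
    g=np.load("grasp.npz");G=np.eye(4);G[:3,:3]=Ro.from_quat(g["q"]).as_matrix();G[:3,3]=g["p"];
    H=np.linalg.inv(G)@forkF(); H[1,3]=0  # jaws centre it
    return H
E
python3 - <<'E'
from look import *
s=arm.read_state();print(s["position"],s["contact_force"],s["gripper_width"])
H=inhand();print(H.round(3))
look([(Tst()@H,fork,(0,255,255))],(245,195,80,80),(130,195,80,80),"pics/e4.png")
E
```

```text
[386.85315033 371.52062133 225.09883882] [ 0.05571268  0.51026776 -1.29353373] 21.19247958844484
[[ 1.0000e+00  0.0000e+00  1.0000e-03 -5.1880e+00]
 [ 0.0000e+00 -1.0000e+00 -2.0000e-03  0.0000e+00]
 [ 1.0000e-03  2.0000e-03 -1.0000e+00  9.2267e+01]
 [ 0.0000e+00  0.0000e+00  0.0000e+00  1.0000e+00]]
```

View pics/e4.png

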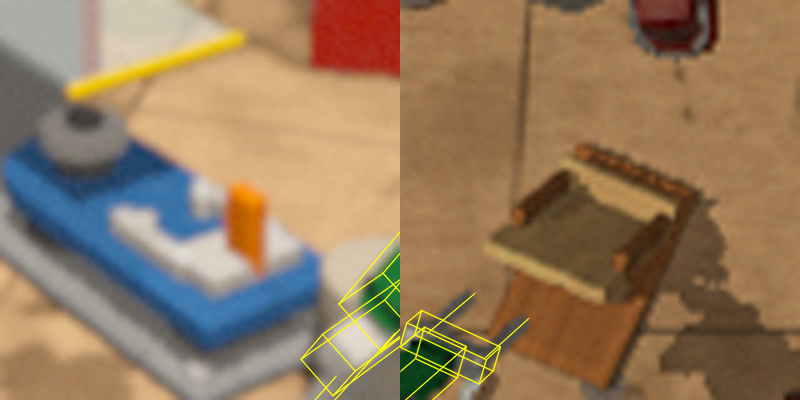

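```bash
cat >> look.py <<'E'
def tgt(bx,lean,by=0.,zc=50.5,H=None):
    """tool pose with prong-ball centre at bracket (bx,by,zc)"""
    H=inhand() if H is None else H
    R=Rlean(-.626,lean,1) # tool z=-fork z
    Fk=np.eye(4);fz=-R[:,2];fy=np.array([-np.sin(-.626),np.cos(-.626),0]);Fk[:3,:3]=np.c_[np.cross(fy,fz),fy,fz]
    c=ap(BR,(bx,by,zc))[0];Fk[:3,3]=c-4*fz
    G=Fk@np.linalg.inv(H);return G[:3,3],G[:3,:3]
def ball(H=None):
    H=inhand() if H is None else H
    Fk=Tst()@H;return (np.linalg.inv(BR)@np.r_[ap(Fk,(0,0,4))[0],1])[:3], np.arccos(Fk[2,2])
E
python3 - <<'E'
from look import *
a=tgt(-150,0.2,zc=170);b=tgt(-146,.2,zc=110)
print(a[0],b[0])
plan([a],0.5,deg=8,step=30)
E
```

```text
[474.20174348 133.08847477 257.52783452] [477.44325395 130.744843   197.52783452]
9 rows
[[1.86,2.02,0.73],[-0.5,-2.2,1.2],0.5],
[[1.93,1.98,0.67],[-0.4,-2.2,1.3],0.5],
[[1.99,1.93,0.6],[-0.5,-2.3,1.2],0.5],
[[2.06,1.89,0.55],[-0.4,-2.2,1.2],0.5],
[[2.12,1.83,0.47],[-0.5,-2.2,1.2],0.5],
[[2.18,1.79,0.41],[-0.4,-2.2,1.3],0.5],
[[2.22,1.73,0.34],[-0.5,-2.2,1.2],0.5],
[[2.28,1.68,0.27],[-0.5,-2.3,1.2],0.5],
[[2.32,1.64,0.19],[-0.4,-2.2,1.3],0.5],
 |
```

Request:
{"method": "jog_arm", "body": {"rows": [[[1.9, 2, 0.7], [-0.5, -2.2, 1.2], 0.5], [[1.9, 2, 0.7], [-0.5, -2.2, 1.2], 0.5], [[2, 1.9, 0.6], [-0.5, -2.2, 1.2], 0.5], [[2.1, 1.9, 0.5], [-0.5, -2.2, 1.2], 0.5], [[2.1, 1.8, 0.5], [-0.5, -2.2, 1.2], 0.5], [[2.2, 1.8, 0.4], [-0.4, -2.2, 1.2], 0.5], [[2.2, 1.7, 0.3], [-0.4, -2.2, 1.3], 0.5], [[2.3, 1.7, 0.3], [-0.4, -2.3, 1.3], 0.5], [[2.3, 1.6, 0.2], [-0.4, -2.2, 1.3], 0.5], [[0, 0, 0], [0, 0, 0], 0.5]]}}

```text
clock: 27.68
position: [475.6, 132.9, 258.9]
ee_rot: [0.946, -0.308, 0.096, 0.029]
contact_force: [-0.6, -0.1, -1.2]
gripper_width: 20.9
```

Run:
```python
from look import *
s=arm.read_state();print(s["clock"],s["joints"].round(2),s["position"],ball())
b=tgt(-147,.2,zc=100)
plan([b],0.5,deg=8,step=30)
items=[(Tst()@inhand(),fork,(0,255,255)),(BR,bracket,(255,255,0))]
look(items,(225,150,100,100),(190,180,100,100),"pics/e5.png",4)
```

```text
27.675 [ 0.73  0.06 -0.39  0.22 -1.09  0.11] [475.58187393 132.93289103 258.89220616] (array([-148.72658777,    0.81084651,  171.37385948]), np.float64(0.20072268056204642))
3 rows
[[-0.42,0.03,2.34],[-0.0,-0.0,-0.1],0.5],
[[-0.41,0.03,2.35],[-0.0,-0.0,-0.1],0.5],
[[-0.42,0.03,2.34],[-0.1,-0.0,-0.1],0.5],
 |
```

View pics/e5.png

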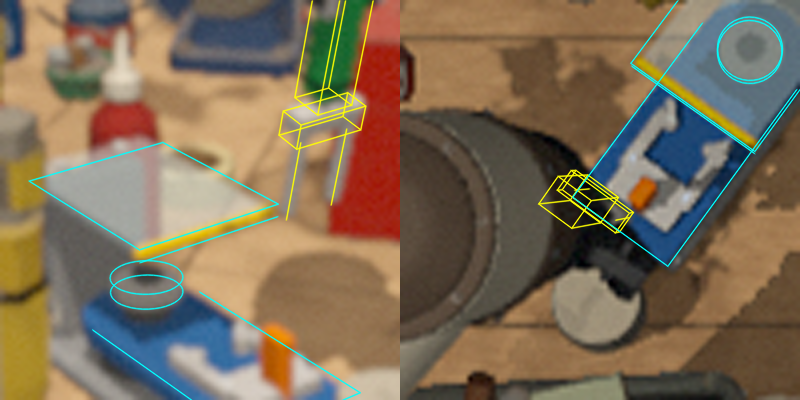

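Run:
```python
from look import *
j=unp("top",(239.2,255.8),76);print(j,np.linalg.inv(BR)@np.r_[j,1])
for bx in (-147,): 
  b=tgt(bx,.2,zc=90);plan([b],0.5,deg=8,step=20)
```

```text
[432.19361553 137.49646829  76.        ] [-199.14457475  -21.20483041   76.            1.        ]
5 rows
[[-0.26,0.03,1.6],[-0.0,-0.0,-0.0],0.5],
[[-0.27,0.03,1.6],[-0.0,-0.0,-0.0],0.5],
[[-0.26,0.03,1.6],[-0.0,-0.0,-0.1],0.5],
[[-0.26,0.03,1.6],[-0.0,-0.0,0.0],0.5],
[[-0.26,0.03,1.6],[-0.1,-0.0,-0.0],0.5],
 |
```

Request:
{"method": "jog_arm", "body": {"rows": [[[-0.3, 0, 1.6], [0, 0, 0], 0.5], [[-0.3, 0.1, 1.6], [0, 0, 0], 0.5], [[-0.3, 0, 1.6], [0, 0, 0], 0.5], [[-0.2, 0, 1.6], [0, 0, 0], 0.5], [[-0.2, 0, 1.6], [0, 0, 0], 0.5], [[0, 0, 0], [0, 0, 0], 0.5], [[0, 0, 0], [0, 0, 0], 0.5]]}}

```text
clock: 28.65
position: [477.4, 133.2, 178.8]
ee_rot: [0.947, -0.306, 0.097, 0.029]
contact_force: [0.7, -0.2, -0.8]
gripper_width: 21.2
```

Run:
```python
from look import *
s=arm.read_state();print(s["clock"],s["position"],ball(),s["contact_force"])
b=tgt(-147,.2,zc=52);plan([b],0.5,deg=8,step=13)
items=[(Tst()@inhand(),fork,(0,255,255)),(BR@T(-86,-1,0,45),clip,(0,255,0))]
look(items,(245,180,65,65),(205,190,65,65),"pics/e6.png",6)
```

```text
28.65 [477.44571903 133.2349357  178.82790411] (array([-147.31091212,    2.34956589,   91.32232699]), np.float64(0.20170670058581802)) [ 0.68593234 -0.2070836  -0.75094968]
4 rows
[[-0.19,0.06,0.96],[-0.1,-0.0,0.0],0.5],
[[-0.18,0.05,0.97],[-0.0,-0.0,0.0],0.5],
[[-0.19,0.05,0.96],[-0.1,-0.1,0.0],0.5],
[[-0.18,0.06,0.97],[-0.0,0.0,0.0],0.5],
 |
```

View pics/e6.png

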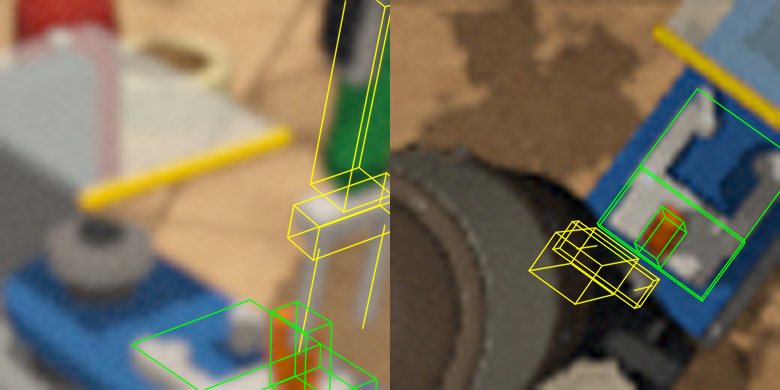

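Request:
{"method": "jog_arm", "body": {"rows": [[[-0.2, 0.2, 1.2], [0, 0, 0], 0.5], [[-0.2, 0, 1.2], [0, 0, 0], 0.5], [[-0.2, 0, 0.9], [0, 0, 0], 0.5], [[0, 0, 0.4], [0, 0, 0], 0.5], [[0, 0, 0], [0, 0, 0], 0.5], [[0, 0, 0], [0, 0, 0], 0.5]]}}

```text
clock: 29.5
position: [477.8, 130.5, 141.3]
ee_rot: [0.947, -0.306, 0.097, 0.028]
contact_force: [0.2, 0.2, -0.5]
gripper_width: 21.1
```

Run:
```python
from look import *
s=arm.read_state();print(s["clock"],s["position"],ball(),s["contact_force"])
items=[]
look(items,(245,180,65,65),(205,190,65,65),"pics/e7.png",6)
```

```text
29.5 [477.81855925 130.49749301 141.3020588 ] (array([-145.42363705,    0.37607759,   53.79392229]), np.float64(0.2014948312181498)) [ 0.22246234  0.16697205 -0.51369205]
```

View pics/e7.png

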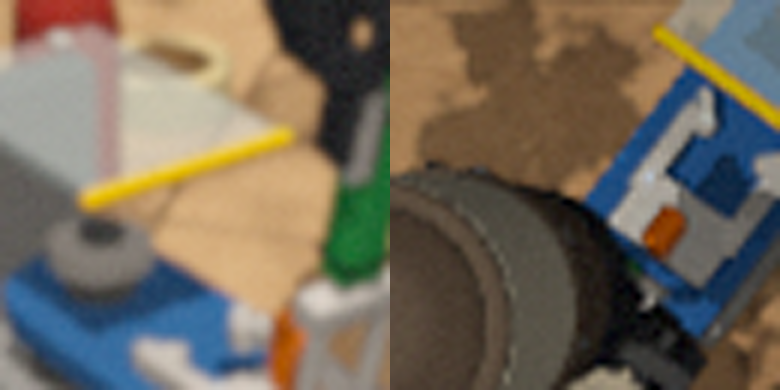

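Touch down gently to calibrate the height.

Request:
{"method": "jog_arm", "body": {"rows": [[[0, 0, 0.15], [0, 0, 0], 0.5], [[0, 0, 0], [0, 0, 0], 0.5], [[0, 0, 0], [0, 0, 0], 0.5]]}}

```text
clock: 29.98
position: [477.8, 130.1, 139.6]
ee_rot: [0.947, -0.306, 0.097, 0.029]
contact_force: [-0.8, 0.2, -0.9]
gripper_width: 21.1
```

Request:
{"method": "jog_arm", "body": {"rows": [[[0, 0, 0.15], [0, 0, 0], 0.5], [[0, 0, 0], [0, 0, 0], 0.5], [[0, 0, 0], [0, 0, 0], 0.5]]}}

```text
clock: 30.35
position: [478.0, 130.0, 138.0]
ee_rot: [0.947, -0.306, 0.097, 0.029]
contact_force: [-0.3, 0.1, -1.9]
gripper_width: 21.4
```

Request:
{"method": "jog_arm", "body": {"rows": [[[0, 0, 0.15], [0, 0, 0], 0.5], [[0, 0, 0], [0, 0, 0], 0.5], [[0, 0, 0], [0, 0, 0], 0.5]]}}

```text
clock: 30.72
position: [478.2, 129.8, 136.6]
ee_rot: [0.947, -0.306, 0.097, 0.029]
contact_force: [0.3, -0.7, -1.1]
gripper_width: 21.0
```

Request:
{"method": "jog_arm", "body": {"rows": [[[0, 0, 0.15], [0, 0, 0], 0.5], [[0, 0, 0], [0, 0, 0], 0.5], [[0, 0, 0], [0, 0, 0], 0.5]]}}

```text
clock: 31.1
position: [478.5, 129.7, 135.1]
ee_rot: [0.947, -0.306, 0.097, 0.029]
contact_force: [-0.2, -0.3, -0.7]
gripper_width: 21.1
```

Request:
{"method": "jog_arm", "body": {"rows": [[[0, 0, 0.15], [0, 0, 0], 0.5], [[0, 0, 0], [0, 0, 0], 0.5], [[0, 0, 0], [0, 0, 0], 0.5]]}}

```text
clock: 31.48
position: [478.8, 129.5, 133.7]
ee_rot: [0.947, -0.306, 0.097, 0.029]
contact_force: [-0.0, 0.1, -1.7]
gripper_width: 21.0
```

Request:
{"method": "jog_arm", "body": {"rows": [[[0, 0, 0.15], [0, 0, 0], 0.5], [[0, 0, 0], [0, 0, 0], 0.5], [[0, 0, 0], [0, 0, 0], 0.5]]}}

```text
clock: 31.85
position: [479.0, 129.3, 132.2]
ee_rot: [0.947, -0.306, 0.097, 0.029]
contact_force: [0.7, 0.4, -0.6]
gripper_width: 21.0
```

Run:
```python
from look import *
s=arm.read_state();print(s["clock"],s["position"],ball(),s["contact_force"])
items=[(Tst()@inhand(),fork,(0,255,255))]
look(items,(265,200,65,65),(205,200,65,65),"pics/e8.png",6)
```

```text
31.85 [478.99030518 129.28180498 132.16034015] (array([-1.43784178e+02,  6.69896471e-03,  4.46485800e+01]), np.float64(0.2012247138274533)) [ 0.72138768  0.39784847 -0.62604753]
```

View pics/e8.png

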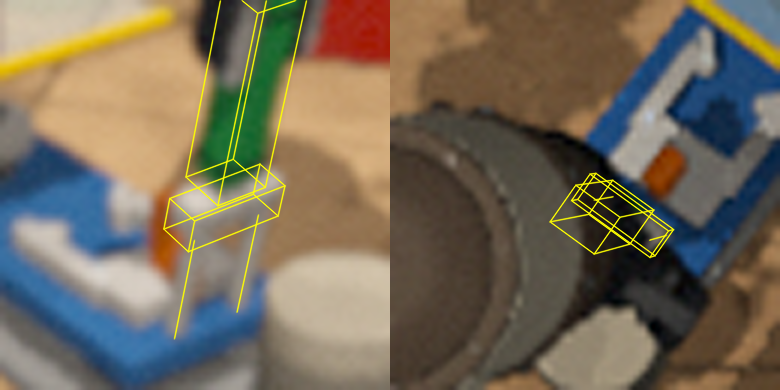

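Request:
{"method": "jog_arm", "body": {"rows": [[[0, 0, 0.15], [0, 0, 0], 0.5], [[0, 0, 0], [0, 0, 0], 0.5], [[0, 0, 0], [0, 0, 0], 0.5]]}}

```text
clock: 32.33
position: [479.5, 129.3, 131.7]
ee_rot: [0.947, -0.306, 0.097, 0.028]
contact_force: [-3.2, 0.1, 5.1]
gripper_width: 20.8
```

```bash
sed -i 's/H\[1,3\]=0 .*/H[1,3]=0; H[2,3]=87.6/' look.py
python3 - <<'E'
from look import *
print(ball())
a=tgt(-142,.2);b=tgt(-122,.32);c=tgt(-102,.45)
plan([a,b,c],0.5,deg=8,step=6.5)
E
```

```text
(array([-144.23162798,    0.31123303,   48.78925296]), np.float64(0.20203998987994512))
5 rows
[[0.27,-0.0,-0.12],[-0.2,-0.1,-0.0],0.5],
 |[[0.48,-0.0,0.2],[-0.0,3.4,-0.0],0.5],
[[0.46,-0.0,0.22],[-0.0,3.5,-0.1],0.5],
 |[[0.41,0.0,0.32],[-0.0,3.7,0.0],0.5],
[[0.38,0.0,0.34],[-0.0,3.7,0.0],0.5],
 |
```

Request:
{"method": "jog_arm", "body": {"rows": [[[0.2, 0, -0.15], [0, 0, 0], 0.5], [[0, 0, 0], [0, 0, 0], 0.5], [[0.24, 0, 0.1], [0, 1.7, 0], 0.5], [[0.24, 0, 0.1], [0, 1.7, 0], 0.5], [[0.23, 0, 0.11], [0, 1.7, 0], 0.5], [[0.23, 0, 0.11], [0, 1.7, 0], 0.5], [[0, 0, 0], [0, 0, 0], 0.5], [[0, 0, 0], [0, 0, 0], 0.5]]}}

```text
clock: 33.33
position: [488.9, 122.3, 130.7]
ee_rot: [0.939, -0.304, 0.152, 0.047]
contact_force: [0.5, -0.1, -1.2]
gripper_width: 20.9
```

Run:
```python
from look import *
s=arm.read_state();print(s["clock"],ball(),s["contact_force"])
plan([tgt(-102,.45),tgt(-86,.55)],0.5,deg=2,step=6.5)
items=[(Tst()@inhand(),fork,(0,255,255))]
look(items,(255,190,65,65),(205,190,65,65),"pics/e9.png",6)
```

```text
33.325 (array([-1.22915828e+02,  9.69158834e-02,  4.97586763e+01]), np.float64(0.3193391964331518)) [ 0.4592716  -0.12057113 -1.19503721]
7 rows
[[0.23,-0.0,0.15],[-0.0,1.9,-0.0],0.5],
[[0.22,-0.01,0.15],[-0.1,1.8,-0.1],0.5],
[[0.22,-0.0,0.17],[-0.0,1.9,0.0],0.5],
[[0.21,-0.01,0.17],[-0.1,1.9,-0.0],0.5],
 |[[0.2,0.0,0.23],[0.0,1.9,-0.0],0.5],
[[0.2,0.0,0.23],[0.0,1.9,-0.0],0.5],
[[0.18,0.01,0.24],[0.0,1.9,-0.0],0.5],
 |
```

View pics/e9.png

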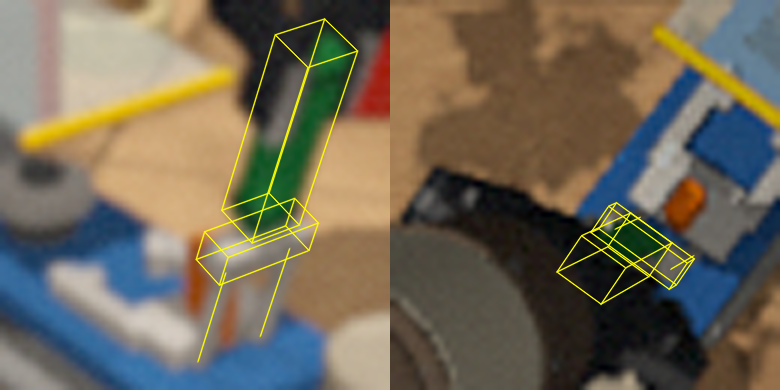

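Request:
{"method": "jog_arm", "body": {"rows": [[[0.23, 0, 0.13], [0, 1.9, 0], 0.5], [[0.22, 0, 0.14], [0, 1.9, 0], 0.5], [[0.22, 0, 0.16], [0, 1.9, 0], 0.5], [[0.21, 0, 0.17], [0, 1.9, 0], 0.5], [[0.2, 0, 0.22], [0, 1.9, 0], 0.5], [[0.2, 0, 0.23], [0, 1.9, 0], 0.5], [[0.2, 0, 0.24], [0, 1.9, 0], 0.5], [[0, 0, 0], [0, 0, 0], 0.5], [[0, 0, 0], [0, 0, 0], 0.5]]}}

```text
clock: 34.55
position: [504.5, 111.3, 125.3]
ee_rot: [0.915, -0.297, 0.26, 0.081]
contact_force: [0.7, -0.2, -1.3]
gripper_width: 20.8
```

Run:
```python
from look import *
s=arm.read_state();print(s["clock"],ball(),s["contact_force"])
b=ball()[0]
plan([tgt(-66,.55)],0.5,deg=2,step=4)
items=[(BR@T(b[0]+54,0,0,45),clip,(0,255,0))]
look(items,(245,185,65,65),(215,175,65,65),"pics/e10.png",6)
```

```text
34.55 (array([-85.7639135 ,   0.35371426,  51.4474471 ]), np.float64(0.551542128815739)) [ 0.68348336 -0.23611264 -1.31012768]
5 rows
[[0.33,0.0,0.22],[-0.0,-0.0,-0.0],0.5],
[[0.33,0.0,0.23],[-0.1,-0.0,-0.1],0.5],
[[0.33,0.0,0.22],[-0.0,-0.1,-0.0],0.5],
[[0.33,0.01,0.22],[-0.0,0.0,-0.1],0.5],
[[0.33,-0.0,0.23],[-0.1,0.0,0.0],0.5],
 |
```

View pics/e10.png

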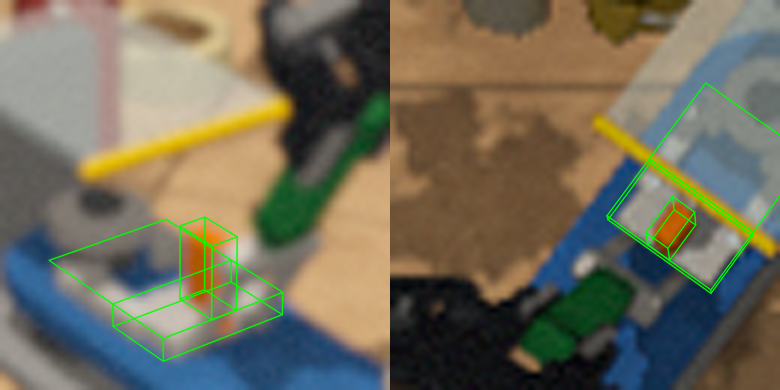

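Request:
{"method": "jog_arm", "body": {"rows": [[[0.33, 0, 0.22], [0, 0, 0], 0.5], [[0.33, 0, 0.23], [0, 0, 0], 0.5], [[0.33, 0, 0.22], [0, 0, 0], 0.5], [[0.33, 0, 0.22], [0, 0, 0], 0.5], [[0.33, 0, 0.22], [0, 0, 0], 0.5], [[0, 0, 0], [0, 0, 0], 0.5]]}}

```text
clock: 35.4
position: [521.5, 100.7, 126.3]
ee_rot: [0.915, -0.296, 0.262, 0.08]
contact_force: [-8.0, 3.5, 9.9]
gripper_width: 21.3
```

Run:
```python
from look import *
s=arm.read_state();print(s["clock"],ball(),s["contact_force"],s["position"])
b=ball()[0]
plan([tgt(-53,.55)],0.5,deg=2,step=4)
items=[(BR@T(b[0]+54,0,0,45),clip,(0,255,0))]
look(items,(245,185,65,65),(215,175,65,65),"pics/e11.png",6)
```

```text
35.4 (array([-65.61423855,   2.06918414,  52.50183299]), np.float64(0.5540503099169026)) [-7.97694485  3.49769067  9.91946459] [521.48544073 100.72629269 126.29230961]
4 rows
[[0.25,0.04,0.21],[-0.1,-0.1,-0.0],0.5],
[[0.25,0.04,0.21],[-0.1,-0.0,-0.1],0.5],
[[0.25,0.03,0.21],[-0.1,-0.1,-0.0],0.5],
[[0.25,0.04,0.2],[-0.1,-0.0,-0.0],0.5],
 |
```

View pics/e11.png

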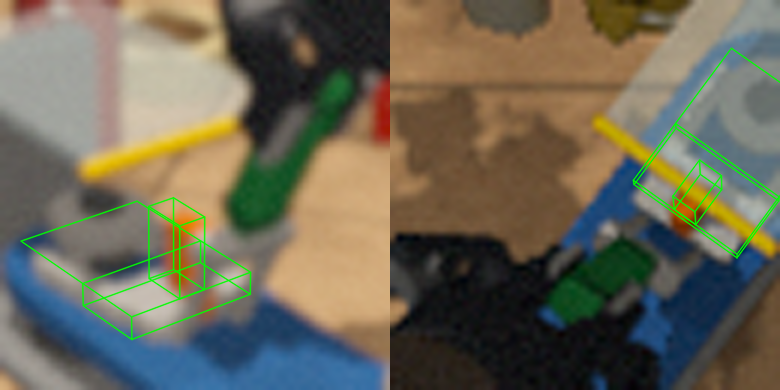

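```bash
cat >> look.py <<'E'
def rotH(a): # rotate fork about jaw axis (tool y) through grasp point (tool z=-19)
    H=inhand();P=np.eye(4);P[2,3]=-19;Q=np.eye(4);Q[:3,:3]=Ro.from_rotvec([0,a,0]).as_matrix();return P@Q@np.linalg.inv(P)@H
E
python3 - <<'E'
from look import *
for a in (0,.08,-.08):
    H=rotH(a); print(a,ball(H))
im=eyes.get_image("side")[:,:,::-1].copy();it=eyes.get_image("top")[:,:,::-1].copy()
cv2.imwrite("pics/side7.png",im);cv2.imwrite("pics/top7.png",it)
out=[]
b=None
for a in (0,.08,-.08):
    H=rotH(a);bb=ball(H)[0]
    draw("side",im,[(Tst()@H,fork,(0,255,255)),(BR@T(-18,0,0,45),clip,(0,255,0))],(245,185,65,65),4,"pics/x1.png");draw("top",it,[(Tst()@H,fork,(0,255,255)),(BR@T(-18,0,0,45),clip,(0,255,0))],(215,175,65,65),4,"pics/x2.png")
    out.append(np.vstack([cv2.imread("pics/x1.png"),cv2.imread("pics/x2.png")]))
cv2.imwrite("pics/e12.png",np.hstack(out))
E
```

```text
0 (array([-65.674505  ,   2.0278092 ,  52.48170435]), np.float64(0.554040625254265))
0.08 (array([-58.64531869,   2.01116167,  56.73583141]), np.float64(0.6340341110177447))
-0.08 (array([-73.02117478,   2.03864517,  48.80289201]), np.float64(0.4740488629694236))
```

View pics/e12.png

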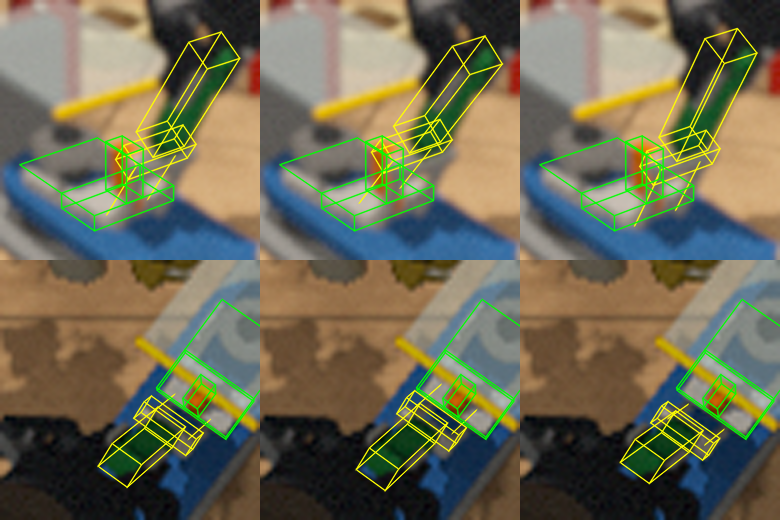

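Run:
```python
from look import *
H=rotH(-.09);print(ball(H))
plan([tgt(-73.5,.62,zc=49.5,H=H),tgt(-58,.62,zc=49.5,H=H)],0.5,deg=3,step=3)
```

```text
(array([-73.971148  ,   2.05327034,  48.39478295]), np.float64(0.4640762284274422))
11 rows
[[-0.24,0.03,-0.04],[-0.1,1.8,-0.0],0.5],
[[-0.24,0.03,-0.05],[-0.1,1.8,-0.1],0.5],
[[-0.24,0.03,-0.05],[-0.0,1.8,-0.0],0.5],
[[-0.23,0.03,-0.06],[-0.1,1.7,-0.0],0.5],
[[-0.24,0.03,-0.07],[-0.1,1.8,-0.1],0.5],
 |[[0.2,-0.0,0.17],[0.0,0.0,0.0],0.5],
[[0.19,-0.0,0.17],[0.0,0.0,0.0],0.5],
[[0.2,-0.0,0.17],[0.0,0.0,0.0],0.5],
[[0.19,-0.0,0.16],[0.0,0.0,0.0],0.5],
[[0.2,-0.0,0.17],[0.0,0.0,0.0],0.5]

[[0.2,-0.0,0.17],[0.0,0.0,0.0],0.5],
 |
```

Request:
{"method": "jog_arm", "body": {"rows": [[[-0.4, 0.05, -0.1], [0, 3, 0], 0.5], [[-0.4, 0.05, -0.1], [0, 3, 0], 0.5], [[-0.4, 0.05, -0.1], [0, 3, 0], 0.5], [[0, 0, 0], [0, 0, 0], 0.5], [[0, 0, 0], [0, 0, 0], 0.5]]}}

```text
clock: 36.22
position: [510.5, 105.7, 120.4]
ee_rot: [0.892, -0.289, 0.331, 0.104]
contact_force: [-4.2, 3.0, 4.4]
gripper_width: 20.8
```

Run:
```python
from look import *
H=rotH(-.09);s=arm.read_state();print(s["clock"],ball(H),s["contact_force"])
plan([tgt(-58,.62,zc=49.5,H=H)],0.5,deg=3,step=3)
look([(Tst()@H,fork,(0,255,255))],(245,185,65,65),(215,175,65,65),"pics/e13.png",6)
```

```text
36.225 (array([-74.09201071,  -0.55753986,  48.30406824]), np.float64(0.6187327106629221)) [-4.2168869   3.00741889  4.40575662]
6 rows
[[0.21,-0.02,0.16],[-0.0,0.0,-0.0],0.5],
[[0.22,-0.01,0.16],[-0.1,0.0,-0.1],0.5],
[[0.21,-0.02,0.16],[-0.0,0.0,0.0],0.5],
[[0.22,-0.01,0.16],[-0.1,0.0,-0.0],0.5],
[[0.21,-0.02,0.16],[0.0,0.1,-0.1],0.5],
[[0.22,-0.01,0.16],[-0.0,-0.0,0.0],0.5],
 |
```

View pics/e13.png

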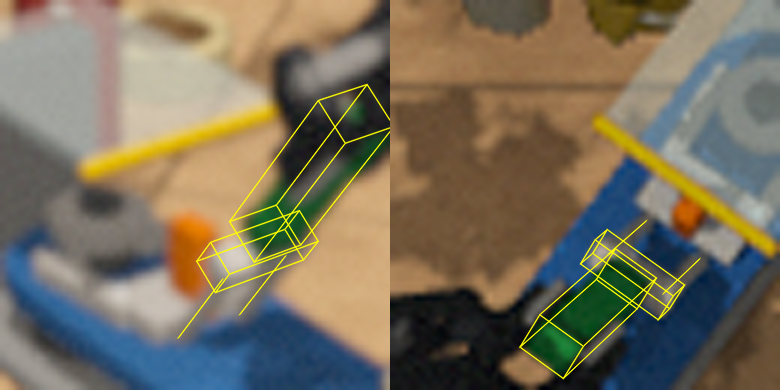

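Request:
{"method": "jog_arm", "body": {"rows": [[[0.24, 0, 0.2], [0, 0, 0], 0.5], [[0.24, 0, 0.2], [0, 0, 0], 0.5], [[0.24, 0, 0.2], [0, 0, 0], 0.5], [[0.24, 0, 0.2], [0, 0, 0], 0.5], [[0.24, 0, 0.2], [0, 0, 0], 0.5], [[0, 0, 0], [0, 0, 0], 0.5]]}}

```text
clock: 37.08
position: [522.8, 94.6, 120.2]
ee_rot: [0.891, -0.29, 0.332, 0.106]
contact_force: [0.1, -1.1, -0.0]
gripper_width: 21.2
```

Run:
```python
from look import *
H=rotH(-.09);s=arm.read_state();print(s["clock"],ball(H),s["contact_force"])
look([(Tst()@H,fork,(0,255,255)),(BR@T(0,0,0,45),clip,(0,255,0))],(245,185,65,65),(215,175,65,65),"pics/e14.png",6)
```

```text
37.075 (array([-57.45743096,  -2.69056801,  48.15920418]), np.float64(0.6202247992844533)) [ 8.71789545e-02 -1.07394062e+00 -9.94546442e-05]
```

View pics/e14.png

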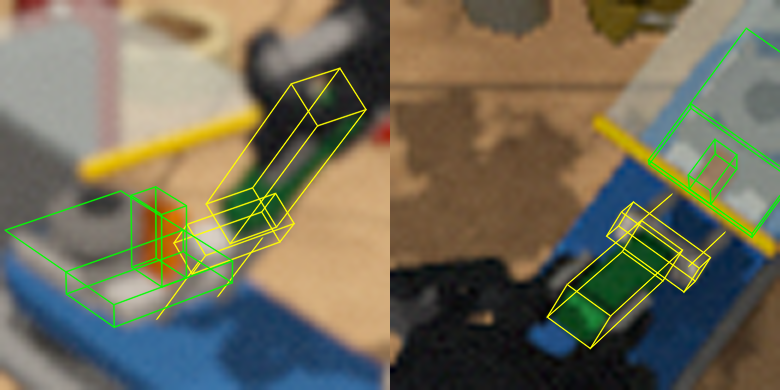

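Request:
{"method": "jog_arm", "body": {"rows": [[[0.15, -0.1, 0.13], [0, 0, 0], 0.5], [[0.15, -0.1, 0.13], [0, 0, 0], 0.5], [[0.15, 0, 0.13], [0, 0, 0], 0.5], [[0, 0, 0], [0, 0, 0], 0.5], [[0, 0, 0], [0, 0, 0], 0.5]]}}

```text
clock: 37.8
position: [528.9, 94.7, 120.3]
ee_rot: [0.892, -0.289, 0.331, 0.104]
contact_force: [-0.5, 1.5, 2.6]
gripper_width: 21.4
```

Run:
```python
from look import *
H=rotH(-.09);s=arm.read_state();print(s["clock"],ball(H),s["contact_force"])
look([(BR@T(0,0,0,45),clip,(0,255,0))],(235,190,65,65),(225,165,65,65),"pics/e15.png",6)
```

```text
37.8 (array([-52.66515607,   1.25838326,  48.18735624]), np.float64(0.6189241250473482)) [-0.48056393  1.47720963  2.62361054]
```

View pics/e15.png

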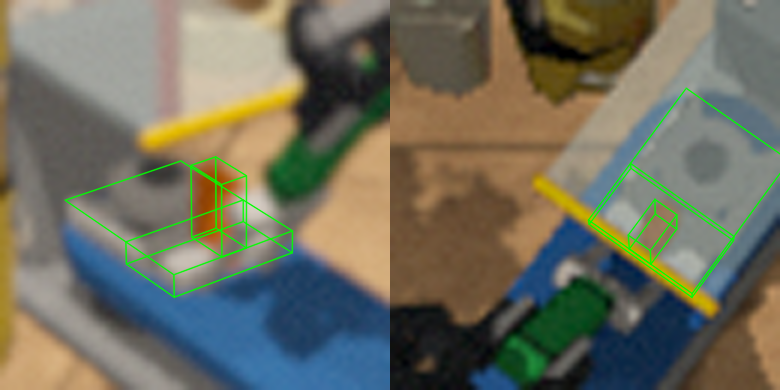

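Request:
{"method": "jog_arm", "body": {"rows": [[[0.15, 0, 0.12], [0, 0, 0], 0.5], [[0.15, 0, 0.12], [0, 0, 0], 0.5], [[0, 0, 0], [0, 0, 0], 0.5], [[0, 0, 0], [0, 0, 0], 0.5]]}}

```text
clock: 38.4
position: [531.0, 94.0, 120.7]
ee_rot: [0.893, -0.288, 0.331, 0.102]
contact_force: [-13.7, 8.8, 12.6]
gripper_width: 21.3
```

Request:
{"method": "jog_arm", "body": {"rows": [[[-0.5, 0, -0.45], [0, 0, 0], 0.5], [[-1.2, 0, -1.1], [0, 0, 0], 0.5], [[-1.5, 0, -1.4], [0, 0, 0], 0.5], [[0, 0, -2.5], [0, 0, 0], 0.5], [[1.5, 0, -3.5], [0, 0, 0], 0.5], [[2, 0, -3.5], [0, 0, 0], 0.5], [[0, 0, 0], [0, 0, 0], 0.5], [[0, 0, 0], [0, 0, 0], 0.5]]}}

```text
clock: 39.4
position: [466.9, 136.5, 215.4]
ee_rot: [0.892, -0.289, 0.331, 0.106]
contact_force: [-0.8, 0.1, -2.5]
gripper_width: 20.9
```

Run:
```python
from look import *
H=rotH(-.09);s=arm.read_state();print(s["clock"],ball(H),s["contact_force"],s["position"],s["joints"].round(2))
look([(BR@T(0,0,0,45),clip,(0,255,0)),(Tst()@H,fork,(0,255,255)),(Tst()@rotH(-.12),fork,(255,0,255))],(235,170,75,75),(215,160,75,75),"pics/e16.png",5.3)
```

```text
39.4 (array([-127.51407542,   -1.5049452 ,  143.29595349]), np.float64(0.6185090902016328)) [-0.78389778  0.07359205 -2.49025762] [466.86408658 136.5091538  215.43538469] [ 0.95  0.05 -0.89  0.97 -0.91 -0.74]
```

View pics/e16.png

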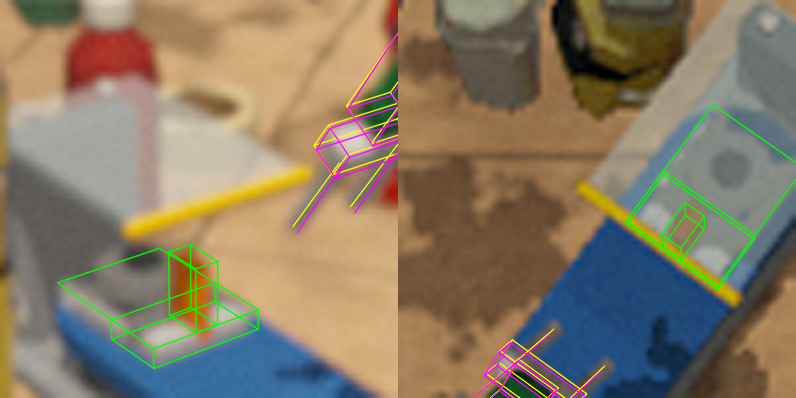

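```bash
cat >> look.py <<'E'
def seat():
    g=np.load("grasp.npz");G=np.eye(4);G[:3,:3]=Ro.from_quat(g["q"]).as_matrix();G[:3,3]=g["p"];return G@inhand()
def back(up,off,a=-.1):
    F=seat();F[:3,3]+=up*F[:3,2]+off*F[:3,0];G=F@np.linalg.inv(rotH(a));return G[:3,3],G[:3,:3]
E
python3 - <<'E'
from look import *
F=seat();print(F.round(3))
p=back(110,5);print(p[0])
plan([(p[0]*.5+np.array([466.9,136.5,215])*.5+[0,0,40],p[1]),p],.5,deg=5,step=35)
E
```

```text
[[ 7.78000e-01  4.08000e-01 -4.77000e-01  4.94242e+02]
 [-3.48000e-01  9.13000e-01  2.13000e-01  3.25506e+02]
 [ 5.23000e-01 -0.00000e+00  8.53000e-01  2.59780e+01]
 [ 0.00000e+00  0.00000e+00  0.00000e+00  1.00000e+00]]
[409.18048724 363.32266152 200.80438489]
8 rows
[[-1.18,-1.88,-2.09],[1.9,-0.8,-2.3],0.5],
[[-1.13,-1.99,-2.01],[1.9,-0.9,-2.3],0.5],
[[-1.07,-2.11,-1.92],[1.8,-0.8,-2.4],0.5],
[[-1.02,-2.2,-1.84],[1.9,-0.9,-2.3],0.5],
 |[[-2.16,-2.3,-0.16],[0.0,0.0,0.0],0.5],
[[-2.15,-2.29,-0.16],[0.0,0.0,0.0],0.5],
[[-2.16,-2.3,-0.15],[0.0,0.0,0.0],0.5],
[[-2.15,-2.3,-0.16],[0.0,0.0,0.0],0.5],
 |
```

Request:
{"method": "jog_arm", "body": {"rows": [[[-1.2, -1.9, -2], [1.9, -0.8, -2.3], 0.5], [[-1.1, -2, -2], [1.9, -0.9, -2.3], 0.5], [[-1.1, -2.1, -1.9], [1.9, -0.9, -2.3], 0.5], [[-1, -2.2, -1.9], [1.9, -0.9, -2.3], 0.5], [[-2.2, -2.3, -0.2], [0, 0, 0], 0.5], [[-2.1, -2.3, -0.2], [0, 0, 0], 0.5], [[-2.2, -2.3, -0.1], [0, 0, 0], 0.5], [[-2.1, -2.3, -0.1], [0, 0, 0], 0.5], [[0, 0, 0], [0, 0, 0], 0.5], [[0, 0, 0], [0, 0, 0], 0.5]]}}

```text
clock: 40.75
position: [410.5, 363.3, 201.7]
ee_rot: [0.927, -0.198, 0.313, 0.064]
contact_force: [-0.5, -1.2, -0.7]
gripper_width: 21.1
```

Run:
```python
from look import *
s=arm.read_state();print(s["clock"],s["contact_force"],s["position"])
plan([back(110,5),back(60,5)],.5,deg=5,step=25)
G=Tst()
print(((np.linalg.inv(seat())@G@rotH(-.1))).round(3))
look([(G@rotH(-.1),fork,(0,255,255)),(seat(),[[(0,-26,0),(0,26,0)]],(255,0,255))],(255,220,75,75),(125,195,75,75),"pics/e17.png",5.3)
```

```text
40.75 [-0.50236004 -1.2285377  -0.67731371] [410.49808459 363.33164948 201.68867698]
3 rows
[[-0.15,0.05,-0.0],[-0.1,0.0,-0.1],0.5],
 |[[-0.25,0.01,2.49],[-0.0,0.0,0.0],0.5],
[[-0.25,0.01,2.48],[-0.0,0.0,0.0],0.5],
 |
[[ 1.00000e+00  1.00000e-03  0.00000e+00  6.44300e+00]
 [-1.00000e-03  1.00000e+00 -3.00000e-03  7.75000e-01]
 [-0.00000e+00  3.00000e-03  1.00000e+00  1.10131e+02]
 [ 0.00000e+00  0.00000e+00  0.00000e+00  1.00000e+00]]
```

View pics/e17.png

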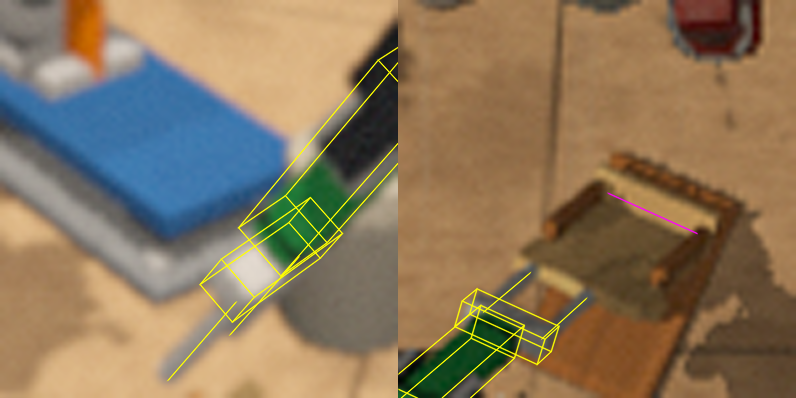

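Request:
{"method": "jog_arm", "body": {"rows": [[[-0.3, 0.1, 2], [0, 0, 0], 0.5], [[-0.3, 0, 2.5], [0, 0, 0], 0.5], [[-0.3, 0, 2.5], [0, 0, 0], 0.5], [[0, 0, 0], [0, 0, 0], 0.5], [[0, 0, 0], [0, 0, 0], 0.5]]}}

```text
clock: 41.48
position: [442.5, 350.2, 142.6]
ee_rot: [0.927, -0.198, 0.313, 0.062]
contact_force: [-0.8, -0.1, -0.9]
gripper_width: 21.1
```

Run:
```python
from look import *
s=arm.read_state();print(s["clock"],s["contact_force"],s["position"])
G=Tst()
print(((np.linalg.inv(seat())@G@rotH(-.1))).round(3))
plan([back(5,3)],.5,deg=5,step=15)
look([(G@rotH(-.1),fork,(0,255,255))],(245,240,75,75),(135,195,75,75),"pics/e18.png",5.3)
```

```text
41.475 [-0.75262534 -0.13301251 -0.88099777] [442.48447451 350.17739943 142.63478751]
[[ 1.0000e+00  3.0000e-03  1.0000e-03  5.0240e+00]
 [-3.0000e-03  1.0000e+00 -7.0000e-03  2.2180e+00]
 [-1.0000e-03  7.0000e-03  1.0000e+00  4.1721e+01]
 [ 0.0000e+00  0.0000e+00  0.0000e+00  1.0000e+00]]
3 rows
[[-0.19,0.06,1.21],[-0.1,0.0,-0.1],0.5],
[[-0.19,0.06,1.21],[-0.2,0.0,-0.0],0.5],
[[-0.19,0.06,1.21],[-0.1,0.0,-0.1],0.5],
 |
```

View pics/e18.png

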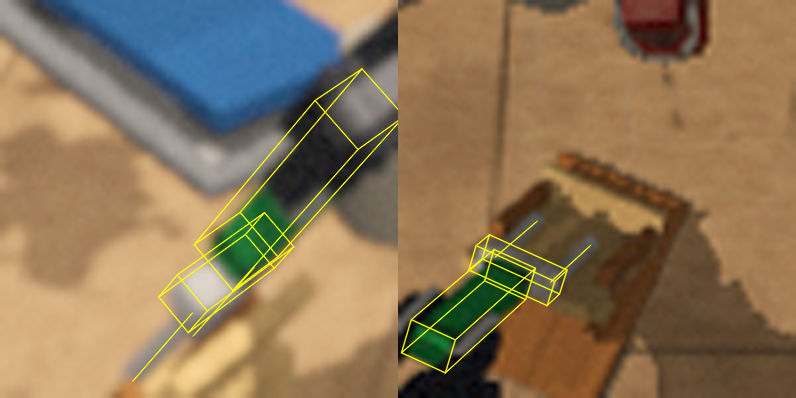

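Request:
{"method": "jog_arm", "body": {"rows": [[[-0.1, 0.2, 1], [0, 0, 0], 0.5], [[-0.1, 0, 1], [0, 0, 0], 0.5], [[-0.1, 0, 0.9], [0, 0, 0], 0.5], [[0, 0, 0], [0, 0, 0], 0.5], [[0, 0, 0], [0, 0, 0], 0.5]]}}

```text
clock: 42.2
position: [455.6, 342.1, 116.6]
ee_rot: [0.927, -0.197, 0.313, 0.063]
contact_force: [0.1, 0.5, -1.3]
gripper_width: 21.1
```

Run:
```python
from look import *
s=arm.read_state();print(s["clock"],s["contact_force"],s["position"])
G=Tst()
print(((np.linalg.inv(seat())@G@rotH(-.1))).round(3))
plan([back(4,2.5)],.5,deg=5,step=15)
look([(G@rotH(-.1),fork,(0,255,255))],(245,240,75,75),(135,195,75,75),"pics/e19.png",5.3)
```

```text
42.2 [ 0.14213982  0.50650821 -1.3007753 ] [455.55145661 342.1031006  116.60445479]
[[ 1.0000e+00  2.0000e-03  1.0000e-03  4.3840e+00]
 [-2.0000e-03  1.0000e+00 -6.0000e-03  3.8000e-02]
 [-1.0000e-03  6.0000e-03  1.0000e+00  1.1573e+01]
 [ 0.0000e+00  0.0000e+00  0.0000e+00  1.0000e+00]]
1 rows
[[-0.27,-0.04,0.73],[-0.3,0.1,-0.1],0.5],
 |
```

View pics/e19.png

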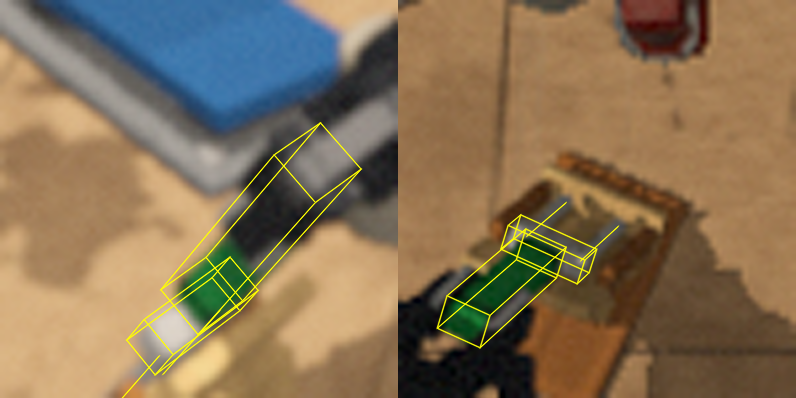

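Request:
{"method": "jog_arm", "body": {"rows": [[[-0.1, 0, 0.4], [0, 0, 0], 0.5], [[-0.1, 0, 0.4], [0, 0, 0], 0.5], [[-0.1, 0, 0], [0, 0, 0], 0.5], [[0, 0, 0], [0, 0, 0], 0.5], [[0, 0, 0], [0, 0, 0], 0.5]]}}

```text
clock: 42.92
position: [457.6, 341.3, 108.6]
ee_rot: [0.927, -0.197, 0.313, 0.063]
contact_force: [0.3, -0.0, 0.2]
gripper_width: 20.9
```

Request:
{"method": "jog_arm", "body": {"rows": [[[-0.1, 0, 0.1], [0, 0, 0], 0.5], [[0, 0, 0], [0, 0, 0], 0.5], [[0, 0, 0], [0, 0, 0], 0.5]]}}

```text
clock: 43.3
position: [457.5, 341.3, 107.1]
ee_rot: [0.927, -0.197, 0.313, 0.063]
contact_force: [-0.6, -0.7, -0.7]
gripper_width: 21.3
```

Run:
```python
from look import *
s=arm.read_state();print(s["clock"],s["contact_force"],s["position"])
print(((np.linalg.inv(seat())@Tst()@rotH(-.1))).round(3)[:3,3])
```

```text
43.3 [-0.63182187 -0.65945632 -0.67845936] [457.45982645 341.29707544 107.09420611]
[1.176 0.099 2.383]
```

Request:
{"method": "jog_arm", "body": {"rows": [[[0, 0, 0], [0, 0, 0], 2.6], [[0, 0, 0], [0, 0, 0], 3.5], [[0, 0, 0], [0, 0, 0], 5], [[0, 0, 0], [0, 0, 0], 5], [[0, 0, 0], [0, 0, 0], 5]]}}

```text
clock: 43.92
position: [457.5, 341.3, 107.1]
ee_rot: [0.927, -0.197, 0.313, 0.063]
contact_force: [0.4, 0.4, -0.3]
gripper_width: 49.8
```

Run:
```python
from look import *
s=arm.read_state();print(s["clock"],s["contact_force"],s["position"],s["gripper_width"])
look([(seat(),fork,(0,255,255))],(245,240,75,75),(135,195,75,75),"pics/e20.png",5.3)
```

```text
43.925 [ 0.38174024  0.42587098 -0.25065037] [457.46583859 341.30507714 107.10436179] 49.84559941099367
```

View pics/e20.png

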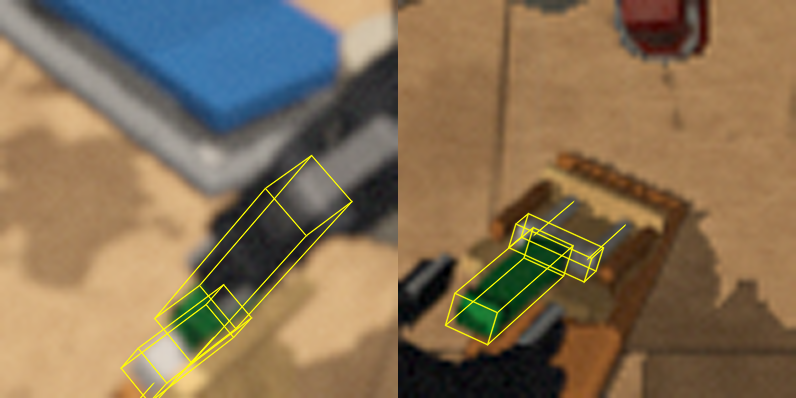

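Fork is seated as it was at first. I withdraw along the tool axis.

Request:
{"method": "jog_arm", "body": {"rows": [[[0, 0, -1], [0, 0, 0], 5], [[0, 0, -2.5], [0, 0, 0], 5], [[0, 0, -3], [0, 0, 0], 5], [[0, 0, -4], [0, 0, 0], 5], [[0, 0, -5], [0, 0, 0], 5], [[0, 0, -5], [0, 0, 0], 5], [[0, 0, -2], [0, 0, 0], 5], [[0, 0, 0], [0, 0, 0], 5], [[0, 0, 0], [0, 0, 0], 5]]}}

```text
clock: 45.15
position: [332.3, 394.4, 285.3]
ee_rot: [0.927, -0.197, 0.313, 0.064]
contact_force: [0.7, -0.3, -0.1]
gripper_width: 49.8
```

Run:
```python
from look import *
s=arm.read_state();print(s["clock"],s["contact_force"],s["position"],s["joints"].round(2))
look([],(225,180,100,130),(130,145,130,130),"pics/e21.png",4)
t=cv2.imread("pics/x2.png")
look([(seat(),fork,(0,255,255)),(BR@T(0,0,0,45),clip,(0,255,0))],(225,180,100,130),(140,145,100,130),"pics/e22.png",4)
cv2.imwrite("pics/e23.png",cv2.resize(eyes.get_image("top")[150:240,210:310,::-1],None,fx=6.6,fy=6.6,interpolation=cv2.INTER_CUBIC))
```

```text
45.15 [ 0.73603898 -0.30969472 -0.13686224] [332.34856099 394.40995002 285.29138188] [ 1.52  0.15 -0.49  0.64 -1.26 -0.67]
```

View pics/e21.png

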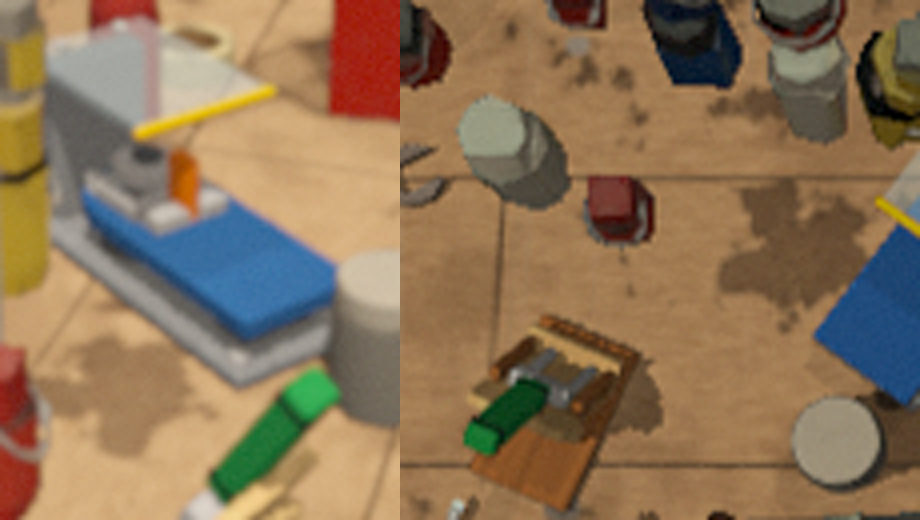

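View pics/e22.png

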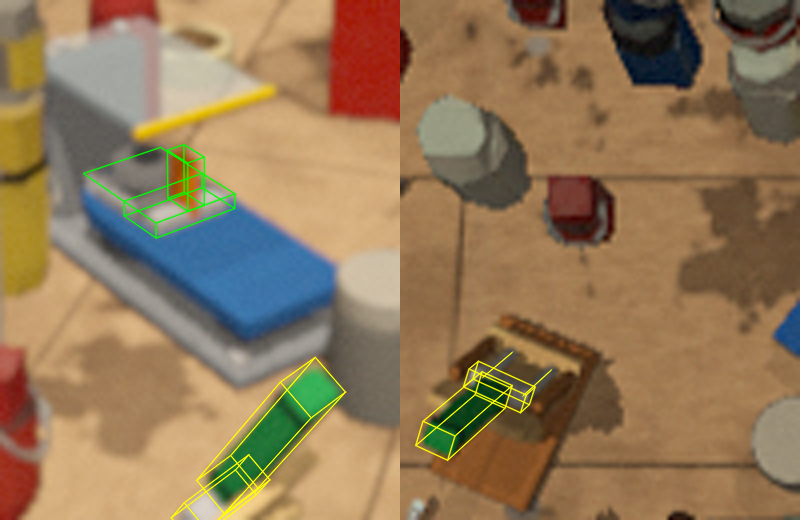

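View pics/e23.png

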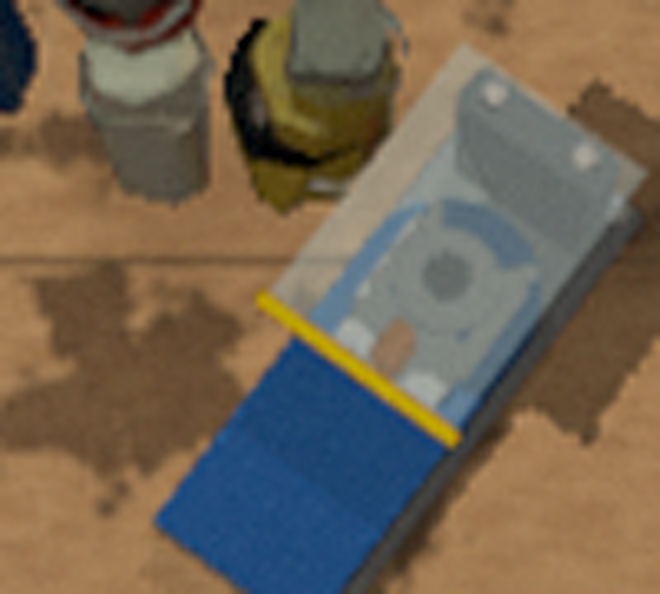

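Run:
```python
from bench import arm
print(arm.job_done(), arm.read_state()["clock"])
```

```text
the job is handed in; nothing more can be done
the job is handed in; nothing more can be done
```

I lifted the clip by its tab, laid it on the blue arm in front of the shaft, and pushed it home with the fork, leaning about 35° back under the guard. The fork is back in its cradle, and I handed the job in at about 45 s on the clock.

**First try:** While I lowered the clip to the arm, its mouth caught the guard, with about 5 N at the wrist, and the clip dropped onto the bench beside the bracket. It landed upright, so I picked it up again by the tab and placed it, going in under the guard this time.

**The push:** The fork turned in the grip by about 0.1 rad and the prongs pressed lightly on the arm. I corrected for this and carried on. The force then fell to zero as the clip snapped in. A last push met a hard stop at about 16 N.

**Last checks:**
- **Clip:** the pictures show it under the shaft head at its home position, to about 2 mm, which is as fine as they show.
- **Fork:** it lies in its cradle where it was at the start.
- **Bystanders:** the jar had not moved. The bottle and tape roll looked untouched, though I did not measure them.
- **Robot:** it stands clear of everything.

**Disagreement:** the side camera placed things about 2 to 4 mm off the top camera throughout. I first took the fork's seat as 4 mm too low from the pictures; touching the prongs to the arm gave the stated 26 mm, and I used that.

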